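# Charge the stone tumbler and close its cover

## Robot

A 7-joint arm with a two-finger parallel gripper is mounted at the origin on the work surface. World frame = base frame: x ahead of the robot, y to its left, z up, the work surface at z = 0. Lengths are in m, angles in rad, forces in N, time in s.
With the tool pointing down it reaches from about 0.4 to 0.9 m from the base axis. Payload 5.6 kg.
Tool frame: the origin (TCP) lies between the finger pads; the fingertips stand 8 mm ahead of it and the grasp point (between the pads) lies 11 mm behind it (env.tip_reach is the distance from the TCP to the fingertips, in m); z points along the fingers, y is the line along which they close (so a half turn about z gives the same grasp; the last joint's range is limited). The gripper opens to 92 mm and grips with 3 to 60 N. Pads are 20 mm wide; open, the fingers measure 128 mm over their backs; the gripper's body (75 mm by 189 mm) begins 69 mm behind the grasp point.
Start: joints at [-1.385, 0.468, -0.012, 1.603, 0.006, 1.071, -0.056], TCP at [0.147, 0.633, 0.223] pointing down, gripper open.
Joint ranges: [-2.53, 2.53], [-0.31, 2.02], [-1.57, 1.55], [0.28, 2.44], [-1.29, 4.43], [0.15, 1.84], [-2.92, 2.92]. Speed limits (rad/s): [2.57, 2.57, 3.14, 3.14, 3.14, 3.14, 3.14].

## Interface

Orientations are given as a rotation vector (axis times angle).
In Python, from workcell import state, cams, ticket, env gives the robot as it stands. The module is installed in compiled form; this text tells all that it offers.
- The arm moves only by the tool apply_moves, never from a script. Its argument "plan" is a list that holds one entry, the list of rows, each a list of 6 numbers: the shift along the tool's x, y, z in mm, then the turn, a rotation vector about the tool's x, y, z in degrees. A call has 1 to 10 rows; each row shifts and turns the commanded pose from where the row before left it, along the tool's axes as they then stand; what a row does not reach is not made up. A row lasts 1/12 s, in which the tool goes at most 41.7 mm and 7.16 degrees, less where a joint would pass 70% of its speed; a pose out of reach is approached as far as the arm can. A call is refused whole if a number of a shift passes 41.7 or a number of a turn 7.16, either way. A call with a gripper value outside its range is refused whole. "gripper" is the opening, from 0 (shut) to 1 (fully open), set as the call begins (left out, the last holds). The fingers move at their own pace and stop on an object; "force" is the grip in N (left out, the last holds). Time passes only in rows, so rows that do not move let the fingers close. It gives the time, the measured TCP pose, the force, the opening and the grip force at its end, in the units of the state.
- state(): the state, without advancing time (a new reading comes with each control period).
- cams.capture(name): name is "side" or "top" or "wrist"; returns the picture (400x640x3 uint8, red, green, blue); there is no depth.
- cams.get_calibration(name): a dict with "mtx" (3x3 intrinsics, pixels), "rvec" (rotation vector, rad) and "tvec" (3), from world to camera coordinates, as OpenCV has them. Camera axes: x right, y down, z forward; pixel columns grow to the right and rows downward; lengths in m; the calibration is good to about 2 mm. The wrist camera is an equidistant fisheye: a pixel r from the principal point sees the ray r / f radians off the axis. A picture is of the moment at which its call begins: read the wrist's pose just before it. get_calibration takes no time and is no camera call; for the wrist camera it gives the pose at the moment of the call.
- ticket.finish_job(): hands the job in; it is judged then, once.
The state is a dict: "time_s": time; "joints": joint angles; "joint_velocities": joint speeds; "joint_efforts": joint torques, N m; "ee_pos": TCP position; "tcp_rot": TCP orientation; "wrist_force": force on the tool from outside, world axes, zero at the start; "torque": the same for the moment, N m; "width": finger opening in m; "grasp_force": force on a finger pad.
Only numpy, scipy, OpenCV 4.12 (cv2) and the standard library are available. Lean on these libraries where they do the work, as an engineer would, in place of code of your own. Each camera call takes 0.05 s, during which the arm holds its last target. There are 200 camera calls.

## Task

Charge the tumbler: pour all the stone cores from the tin cup into the tub and stand the empty cup upright on the bench again, then put every copper blank that lies on the bench into the tub with them. Finally lower the aluminium cover over the two studs until it rests flush on the tub's rim, leaving the two wire spools where they are.

Things in the scene. Friction and masses are not known exactly. Their poses are not given: they have to be found in the camera images.
- tumbler: Vibratory tumbler, bolted to the bench: grey base 170 x 200 x 36 mm (x, y, z) carrying an open black rectangular tub, with a flange at each y end bearing an upright steel stud. Origin on the bench under the tub's centre, z up, y along the line through the two studs. Overall 140 (x at the tub) x 239 mm (y at the flanges); the rim and flange tops are level, 150 mm above the bench
- tub_in (a point): Centre of the tub's inner floor, 56 mm above the bench; axes as the tumbler's. The inside is 128 mm (x) by 138 mm (y) and 94 mm deep, walls 6 mm
- tub_rim (a point): Centre of the tub's mouth at rim height, 150 mm above the bench; axes as the tumbler's. The cover's underside rests here when it is flush
- stud_left (a point): Tip of the stud at the tumbler's +y end, 95 mm from the tub's centre; studs are 10 mm in diameter, tapered over the top 8 mm to 4 mm, 30 mm tall above the flange
- stud_right (a point): Tip of the stud at the tumbler's -y end, 95 mm from the tub's centre, same as the other
- cover: Loose aluminium cover plate, 140 (x) x 226 (y) x 6 mm, with two through holes 14 mm in diameter on its y axis, 95 mm either side of the centre, and an upright black bar handle in the middle, 14 mm thick (x), 70 mm long (y), from the plate's top to 46 mm above its underside. Origin at the centre of the underside, z up. About 0.35 kg. Lies flat on the bench; the same either way round
- cup: Loose plain tin cup, open at the top, slightly flared: 58 mm outside diameter at the base, 68 mm at the rim, 74 mm high, wall 4 mm, about 0.12 kg, no handle. Origin at the centre of the underside, z towards the mouth. It holds the stone cores at the start
- core0: Grey-brown stone core, a short round-edged cylinder 21 mm in diameter and 20 mm long, 20 g, origin at the centre of one flat end, z along its axis; at the start inside the cup, standing in three columns (7 to 9 cores are present, the others absent)
- core1: Grey-brown stone core, a short round-edged cylinder 21 mm in diameter and 20 mm long, 20 g, origin at the centre of one flat end, z along its axis; at the start inside the cup, standing in three columns (7 to 9 cores are present, the others absent)
- core2: Grey-brown stone core, a short round-edged cylinder 21 mm in diameter and 20 mm long, 20 g, origin at the centre of one flat end, z along its axis; at the start inside the cup, standing in three columns (7 to 9 cores are present, the others absent)
- core3: Grey-brown stone core, a short round-edged cylinder 21 mm in diameter and 20 mm long, 20 g, origin at the centre of one flat end, z along its axis; at the start inside the cup, standing in three columns (7 to 9 cores are present, the others absent)
- core4: Grey-brown stone core, a short round-edged cylinder 21 mm in diameter and 20 mm long, 20 g, origin at the centre of one flat end, z along its axis; at the start inside the cup, standing in three columns (7 to 9 cores are present, the others absent)
- core5: Grey-brown stone core, a short round-edged cylinder 21 mm in diameter and 20 mm long, 20 g, origin at the centre of one flat end, z along its axis; at the start inside the cup, standing in three columns (7 to 9 cores are present, the others absent)
- core6: Grey-brown stone core, a short round-edged cylinder 21 mm in diameter and 20 mm long, 20 g, origin at the centre of one flat end, z along its axis; at the start inside the cup, standing in three columns (7 to 9 cores are present, the others absent)
- core7: Grey-brown stone core, a short round-edged cylinder 21 mm in diameter and 20 mm long, 20 g, origin at the centre of one flat end, z along its axis; at the start inside the cup, standing in three columns (7 to 9 cores are present, the others absent)
- core8: Grey-brown stone core, a short round-edged cylinder 21 mm in diameter and 20 mm long, 20 g, origin at the centre of one flat end, z along its axis; at the start inside the cup, standing in three columns (7 to 9 cores are present, the others absent)
- blank0: Copper paddle-shaped blank lying flat on the bench, 12 mm thick, 88 mm long, 80 g: a bar 18 mm wide running from x = -23 to +43 mm, with a round head 30 mm in diameter centred at x = -30 mm. Origin on the underside, z up; 3 to 5 are present. Its centre of mass is about 5 mm towards the head from the origin
- blank1: Copper paddle-shaped blank lying flat on the bench, 12 mm thick, 88 mm long, 80 g: a bar 18 mm wide running from x = -23 to +43 mm, with a round head 30 mm in diameter centred at x = -30 mm. Origin on the underside, z up; 3 to 5 are present. Its centre of mass is about 5 mm towards the head from the origin
- blank2: Copper paddle-shaped blank lying flat on the bench, 12 mm thick, 88 mm long, 80 g: a bar 18 mm wide running from x = -23 to +43 mm, with a round head 30 mm in diameter centred at x = -30 mm. Origin on the underside, z up; 3 to 5 are present. Its centre of mass is about 5 mm towards the head from the origin
- blank3: Copper paddle-shaped blank lying flat on the bench, 12 mm thick, 88 mm long, 80 g: a bar 18 mm wide running from x = -23 to +43 mm, with a round head 30 mm in diameter centred at x = -30 mm. Origin on the underside, z up; 3 to 5 are present. Its centre of mass is about 5 mm towards the head from the origin
- blank4: Copper paddle-shaped blank lying flat on the bench, 12 mm thick, 88 mm long, 80 g: a bar 18 mm wide running from x = -23 to +43 mm, with a round head 30 mm in diameter centred at x = -30 mm. Origin on the underside, z up; 3 to 5 are present. Its centre of mass is about 5 mm towards the head from the origin
- spool0: Bystander, to be left alone: spool of copper wire with black flanges, standing on end, 84 mm in diameter, 54 mm high, 0.5 kg, origin at the centre of its underside
- spool1: Bystander, to be left alone: spool of copper wire with black flanges, standing on end, 84 mm in diameter, 54 mm high, 0.5 kg, origin at the centre of its underside

How it is judged:
On the way, in this order (a step that is already met when the one before it is completed fails the run):
1. the cup, above the tub, is tipped to pour (angle between cup's own z axis and vertical above 0.8 rad and height (world z) of cup above 0.1 m and horizontal distance between cup and tub_in below 0.2 m), for 0.1 s.
2. all stone cores are in the tub and the cup stands upright on the bench (x of core0 in the frame of tub_in between -0.07 and 0.07 m and y of core0 in the frame of tub_in between -0.075 and 0.075 m and z of core0 in the frame of tub_in between -0.01 and 0.09 m and x of core1 in the frame of tub_in between -0.07 and 0.07 m and y of core1 in the frame of tub_in between -0.075 and 0.075 m and z of core1 in the frame of tub_in between -0.01 and 0.09 m and x of core2 in the frame of tub_in between -0.07 and 0.07 m and y of core2 in the frame of tub_in between -0.075 and 0.075 m and z of core2 in the frame of tub_in between -0.01 and 0.09 m and x of core3 in the frame of tub_in between -0.07 and 0.07 m and y of core3 in the frame of tub_in between -0.075 and 0.075 m and z of core3 in the frame of tub_in between -0.01 and 0.09 m and x of core4 in the frame of tub_in between -0.07 and 0.07 m and y of core4 in the frame of tub_in between -0.075 and 0.075 m and z of core4 in the frame of tub_in between -0.01 and 0.09 m and x of core5 in the frame of tub_in between -0.07 and 0.07 m and y of core5 in the frame of tub_in between -0.075 and 0.075 m and z of core5 in the frame of tub_in between -0.01 and 0.09 m and x of core6 in the frame of tub_in between -0.07 and 0.07 m and y of core6 in the frame of tub_in between -0.075 and 0.075 m and z of core6 in the frame of tub_in between -0.01 and 0.09 m and x of core7 in the frame of tub_in between -0.07 and 0.07 m and y of core7 in the frame of tub_in between -0.075 and 0.075 m and z of core7 in the frame of tub_in between -0.01 and 0.09 m and x of core8 in the frame of tub_in between -0.07 and 0.07 m and y of core8 in the frame of tub_in between -0.075 and 0.075 m and z of core8 in the frame of tub_in between -0.01 and 0.09 m and angle between cup's own z axis and vertical below 0.1 rad and height (world z) of cup between -0.008 and 0.008 m), for 0.2 s.
3. all copper blanks are in the tub too (x of core0 in the frame of tub_in between -0.07 and 0.07 m and y of core0 in the frame of tub_in between -0.075 and 0.075 m and z of core0 in the frame of tub_in between -0.01 and 0.09 m and x of core1 in the frame of tub_in between -0.07 and 0.07 m and y of core1 in the frame of tub_in between -0.075 and 0.075 m and z of core1 in the frame of tub_in between -0.01 and 0.09 m and x of core2 in the frame of tub_in between -0.07 and 0.07 m and y of core2 in the frame of tub_in between -0.075 and 0.075 m and z of core2 in the frame of tub_in between -0.01 and 0.09 m and x of core3 in the frame of tub_in between -0.07 and 0.07 m and y of core3 in the frame of tub_in between -0.075 and 0.075 m and z of core3 in the frame of tub_in between -0.01 and 0.09 m and x of core4 in the frame of tub_in between -0.07 and 0.07 m and y of core4 in the frame of tub_in between -0.075 and 0.075 m and z of core4 in the frame of tub_in between -0.01 and 0.09 m and x of core5 in the frame of tub_in between -0.07 and 0.07 m and y of core5 in the frame of tub_in between -0.075 and 0.075 m and z of core5 in the frame of tub_in between -0.01 and 0.09 m and x of core6 in the frame of tub_in between -0.07 and 0.07 m and y of core6 in the frame of tub_in between -0.075 and 0.075 m and z of core6 in the frame of tub_in between -0.01 and 0.09 m and x of core7 in the frame of tub_in between -0.07 and 0.07 m and y of core7 in the frame of tub_in between -0.075 and 0.075 m and z of core7 in the frame of tub_in between -0.01 and 0.09 m and x of core8 in the frame of tub_in between -0.07 and 0.07 m and y of core8 in the frame of tub_in between -0.075 and 0.075 m and z of core8 in the frame of tub_in between -0.01 and 0.09 m and x of blank0 in the frame of tub_in between -0.07 and 0.07 m and y of blank0 in the frame of tub_in between -0.075 and 0.075 m and z of blank0 in the frame of tub_in between -0.01 and 0.09 m and x of blank1 in the frame of tub_in between -0.07 and 0.07 m and y of blank1 in the frame of tub_in between -0.075 and 0.075 m and z of blank1 in the frame of tub_in between -0.01 and 0.09 m and x of blank2 in the frame of tub_in between -0.07 and 0.07 m and y of blank2 in the frame of tub_in between -0.075 and 0.075 m and z of blank2 in the frame of tub_in between -0.01 and 0.09 m and x of blank3 in the frame of tub_in between -0.07 and 0.07 m and y of blank3 in the frame of tub_in between -0.075 and 0.075 m and z of blank3 in the frame of tub_in between -0.01 and 0.09 m and x of blank4 in the frame of tub_in between -0.07 and 0.07 m and y of blank4 in the frame of tub_in between -0.075 and 0.075 m and z of blank4 in the frame of tub_in between -0.01 and 0.09 m), for 0.2 s.
4. the cover is over both studs and flush on the rim (horizontal distance between cover and tub_rim below 0.006 m and z of cover in the frame of tub_rim between -0.004 and 0.004 m and angle between the z axis of cover and the z axis of tumbler, either way round below 0.03 rad and angle between the y axis of cover and the y axis of tumbler, either way round below 0.06 rad), for 0.2 s.
At the end, for the whole second after the job is handed in: every stone core and every copper blank present is inside the tub, below its rim; the cup stands upright (within 0.1 rad) on the bench; the cover lies over both studs, within 4 mm of the rim's height, 6 mm of centre and 0.03 rad of level; cover and cup are at rest (all of step 3 and all of step 4 and angle between cup's own z axis and vertical below 0.1 rad and height (world z) of cup between -0.008 and 0.008 m and linear speed of each of cover, cup below 0.02 m/s); the robot touches nothing.
It fails at once if a wire spool is moved more than 5 cm (distance of any of spool0, spool1 from where it was at the start of the episode above 0.05 m).
Of core6, core7, core8 only 1 to 3 are there at a start; the rules pass over those that are not, and their reading is None.
Of blank0, blank1, blank2, blank3, blank4 only 3 to 5 are there at a start; the rules pass over those that are not, and their reading is None.
At some moment in a run one of blank0, blank1, blank2, blank3, blank4, cover may be knocked a few centimetres aside while the robot is not near it.
It also fails if it takes over 210 s, if anything falls off the work surface, if the arm or the gripper's body presses on something with over 40 N, if the wrist force passes 120 N, or if a joint passes its speed limit or range.

## Working session

There is one attempt and no reset: what is moved stays moved. The work goes in short steps, Python scripts to look and compute and a tool call to move; the robot and the scene stay as the last step left them, time stands still between calls to the robot, and variables do not carry over. Pictures are saved under pics/ and viewed, at most 15 in all, crops included, and the job is handed in when it is done.

Besides the shell and the picture viewer there is one more tool, called after "Emit:" in YAML: its name, and indented under it one key for each argument. apply_moves: Moves the arm, as the interface text tells. Its arguments: {"type":"object","properties":{"plan":{"type":"array"},"gripper":{"type":"number"},"force":{"type":"number"}},"required":["plan"]}

```bash
mkdir -p pics; cat > h.py <<'E'
import numpy as np, cv2
from workcell import state, cams, ticket, env
from scipy.spatial.transform import Rotation as R
def snap(n,f,crop=None,s=1):
    im=cams.capture(n); cv2.imwrite('pics/'+f+'_raw.png',im[:,:,::-1])
    o=im[:,:,::-1]
    if crop: o=o[crop[1]:crop[3],crop[0]:crop[2]]
    if s!=1: o=cv2.resize(o,None,fx=s,fy=s,interpolation=cv2.INTER_CUBIC)
    cv2.imwrite('pics/'+f+'.png',o); return im
def ray(n,uv):
    c=cams.get_calibration(n); M=R.from_rotvec(np.ravel(c['rvec'])).as_matrix(); t=np.ravel(c['tvec']); K=c['mtx']
    x=(uv[0]-K[0][2])/K[0][0]; y=(uv[1]-K[1][2])/K[1][1]
    if n=='wrist':
        r=np.hypot(x,y); d=np.array([np.sin(r)*x/max(r,1e-9),np.sin(r)*y/max(r,1e-9),np.cos(r)])
    else: d=np.array([x,y,1.])
    return -M.T@t, M.T@d
def px2w(n,uv,z):
    o,d=ray(n,uv); return o+d*(z-o[2])/d[2]
def w2px(n,p):
    c=cams.get_calibration(n); return cv2.projectPoints(np.array(p,float).reshape(-1,1,3),np.ravel(c['rvec']),np.ravel(c['tvec']),np.array(c['mtx']),None)[0].reshape(-1,2)
def togo(p,rot=None):
    "shift in tool axes mm, turn in deg (tool axes) to reach p/rot"
    s=state(); T=R.from_rotvec(s['tcp_rot']); print('shift mm',np.round(T.inv().apply(np.array(p)-s['ee_pos'])*1000,1))
    if rot is not None: print('turn deg',np.round(np.degrees((T.inv()*rot).as_rotvec()),2))
E
python3 - <<'E'
from h import *
snap('top','t0'); snap('side','s0'); s=state(); print({k:np.round(v,3) for k,v in s.items()}); print(R.from_rotvec(s['tcp_rot']).as_matrix().round(3), env.tip_reach)
for n in('top','side'):
    o,d=ray(n,(320,200)); print(n,o,d)
E
```

```text
{'time_s': np.float64(0.1), 'joints': array([-1.385,  0.468, -0.012,  1.604,  0.006,  1.071, -0.056]), 'joint_velocities': array([-0.001, -0.003, -0.001, -0.001,  0.001,  0.002, -0.   ]), 'joint_efforts': array([ 1.0000e-03, -5.2164e+01, -1.3000e-02, -2.4436e+01, -5.7000e-02,
        1.4000e-02,  0.0000e+00]), 'ee_pos': array([0.147, 0.633, 0.222]), 'tcp_rot': array([-3.590e-01, -3.121e+00,  3.000e-03]), 'wrist_force': array([-0.455, -0.   ,  0.229]), 'torque': array([-0.068,  0.033, -0.03 ]), 'grasp_force': np.float64(0.0), 'width': np.float64(0.092)}
[[-0.974  0.227 -0.   ]
 [ 0.227  0.974 -0.002]
 [-0.    -0.002 -1.   ]] 0.008
top [ 0.44324919 -0.01110154  1.26549834] [ 0.09848017 -0.00107475 -0.99536285]
side [ 0.40391473 -0.76055473  0.85796925] [ 0.19576025  0.71344928 -0.67289149]
```

View pics/t0.png

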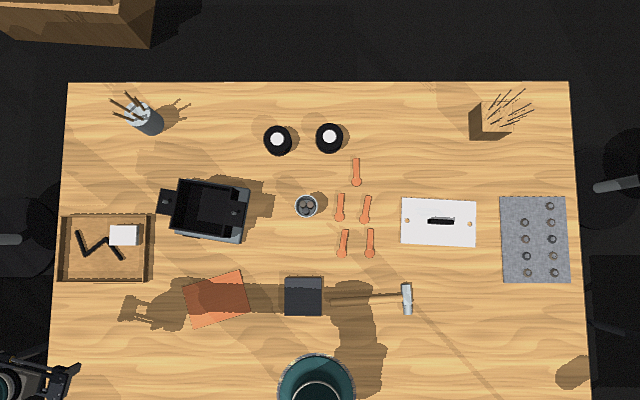

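View pics/s0.png

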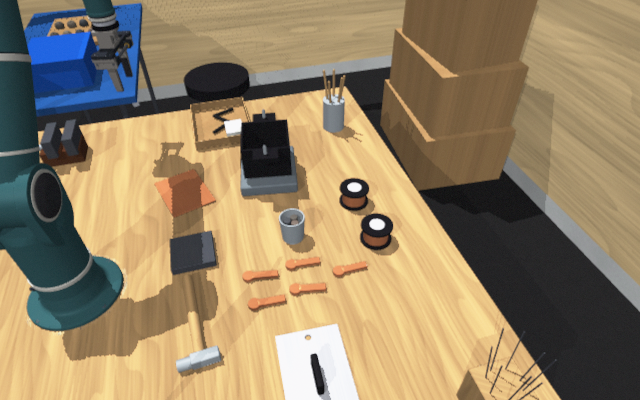

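The top view shows the tub at about (207,209), the cup with cores at (307,206), and five blanks around (340–370, 160–255). The cover is at (438,222) and the spools at (277,140) and (329,138). I'll measure them next.

```bash
cat > meas.py <<'E'
from h import *
def blanks(im):
    hsv=cv2.cvtColor(im,cv2.COLOR_RGB2HSV).astype(int); r,g,b=[im[:,:,i].astype(int) for i in range(3)]
    m=((r-g>60)&(r>120)&(hsv[:,:,1]>120)).astype(np.uint8); m[:, :320]=0; m[:150]=0; m[275:]=0;m[:,400:]=0
    n,l,st,c=cv2.connectedComponentsWithStats(m)
    out=[]
    for i in range(1,n):
        if st[i,4]<40: continue
        v,u=np.where(l==i); P=np.array([px2w('top',(a,bb),.01)[:2] for a,bb in zip(u,v)])
        c=P.mean(0); w,V=np.linalg.eigh(np.cov(P.T)); a=V[:,1]; q=(P-c)@a; lat=(P-c)@V[:,0]
        wp=np.ptp(lat[(q>.02)]); wn=np.ptp(lat[q<-.02])
        if wp>wn: a=-a; q=-q
        out.append((c,np.degrees(np.arctan2(a[1],a[0])),np.ptp(q),st[i,4],c-0))
        print('blank px',np.round((u.mean(),v.mean()),1),'w',np.round(c,4),'ang(bar dir)',round(out[-1][1],1),'len',round(np.ptp(q),3),'n',st[i,4],'w',wp.round(3),wn.round(3))
    return out
def cover(im):
    m=(im.min(2)>170).astype(np.uint8); m[:,:385]=0;m[:,495:]=0; m[:150]=0;m[280:]=0
    n,l,st,c=cv2.connectedComponentsWithStats(m); i=1+np.argmax(st[1:,4])
    cn=cv2.findContours((l==i).astype(np.uint8),0,2)[0]; cn=max(cn,key=len)
    P=np.array([px2w('top',p[0],.006)[:2]*1000 for p in cn],np.float32); r=cv2.minAreaRect(P); print('cover',r)
E
python3 - <<'E'
from meas import *
im=cv2.imread('pics/t0_raw.png')[:,:,::-1].copy()
blanks(im); cover(im)
for p,z in(((307,205),.074),((277,140),.054),((329,138),.054)): print(px2w('top',p,z))
o=im[:,:,::-1]
cv2.imwrite('pics/crop0.png',cv2.resize(o[165:255,150:330],None,fx=4.4,fy=4.4,interpolation=cv2.INTER_CUBIC))
E
```

```text
blank px [355.8 172.3] w [ 0.6533 -0.1225] ang(bar dir) 1.1 len 0.084 n 176 w 0.025 0.016
blank px [339.4 208. ] w [ 0.543  -0.0717] ang(bar dir) -5.1 len 0.086 n 180 w 0.028 0.016
blank px [365.4 210.6] w [ 0.5351 -0.1508] ang(bar dir) -10.9 len 0.086 n 176 w 0.028 0.016
blank px [342.4 244.3] w [ 0.4333 -0.0802] ang(bar dir) -9.4 len 0.085 n 178 w 0.026 0.016
blank px [369.5 244.3] w [ 0.4333 -0.1618] ang(bar dir) -3.5 len 0.085 n 178 w 0.025 0.013
cover ((501.5234069824219, -371.29522705078125), (225.6851348876953, 140.03111267089844), 86.91061401367188)
[0.54651973 0.02528229 0.074     ]
[0.74409967 0.11699907 0.054     ]
[ 0.75023987 -0.0392413   0.054     ]
```

View pics/crop0.png

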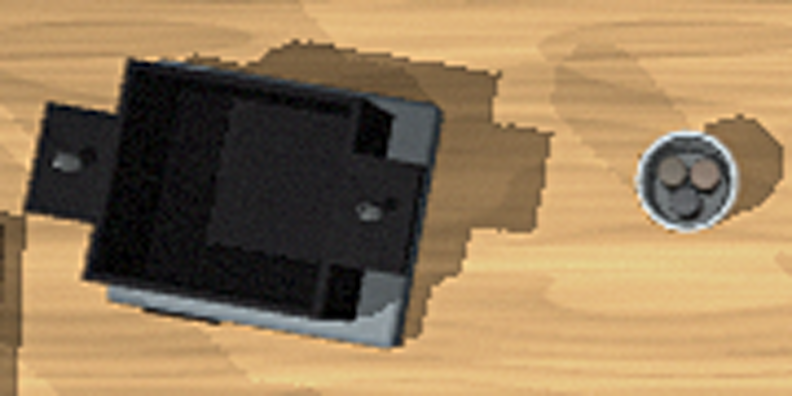

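```bash
python3 - <<'E'
from h import *
from scipy.optimize import least_squares
cv=lambda p:((p[0]+.5)/4.4-.5+150,(p[1]+.5)/4.4-.5+165)
cup=px2w('top',cv((687.5,181)),.074); print('cup',cup)
M=[(70,75,150),(-70,75,150),(0,119.5,150),(0,-119.5,150),(0,95,180),(0,-95,180)]
U=[cv(p) for p in[(128,60),(86,278),(36,157),(421,220),(60,164),(366,212)]]
def pr(q):
    P=np.array(M)/1000; c,s=np.cos(q[2]),np.sin(q[2]); W=np.c_[q[0]+c*P[:,0]-s*P[:,1],q[1]+s*P[:,0]+c*P[:,1],P[:,2]]
    return (w2px('top',W)-U)
r=least_squares(lambda q:pr(q).ravel(),[.55,.3,-.15]); print('tumbler',r.x,np.degrees(r.x[2])); print(pr(r.x).round(1))
th=np.radians(60); z=np.array([0,np.sin(th),-np.cos(th)]); rot=R.from_matrix(np.c_[[0,np.cos(th),np.sin(th)],[1,0,0],z])
G=np.array([cup[0],cup[1],.045])+.011*z; print('grasp TCP',G,'pre',G-.11*z)
togo(np.r_[(G-.11*z)[:2],.35],R.from_matrix(np.array([[0,1,0],[1,0,0],[0,0,-1.]])))
E
```

```text
cup [0.54433384 0.0285665  0.074     ]
tumbler [ 0.53232475  0.31067531 -0.15830437] -9.070172109228537
[[ 0.6 -0.1]
 [-0.1  0.9]
 [ 0.5  0.4]
 [-0.9  0. ]
 [-0.4 -0.8]
 [ 0.4 -0.4]]
grasp TCP [0.54433384 0.03809278 0.0395    ] pre [ 0.54433384 -0.05717002  0.0945    ]
shift mm [-543.1 -581.9 -127.3]
turn deg [-7.000e-02  7.000e-02  7.689e+01]
```

Emit:
apply_moves:
  plan:
    - [[0,0,-32,0,0,0],[0,0,-32,0,0,0],[0,0,-32,0,0,0],[0,0,-31,0,0,0],[-27,-29,0,0,0,0],[-27,-29,0,0,0,0],[-27,-29,0,0,0,0],[-27,-29,0,0,0,0],[-27,-29,0,0,0,0],[-27,-29,0,0,0,0]]
  gripper: 1
  force: 25

```text
time_s: 0.93
ee_pos: [0.2663, 0.4248, 0.3493]
tcp_rot: [-0.358, -3.121, 0.001]
wrist_force: [-0.7, 0.4, -0.0]
width: 0.0917
grasp_force: 0.0
```

Emit:
apply_moves:
  plan:
    - [[-27,-29,0,0,0,0],[-27,-29,0,0,0,0],[-27,-29,0,0,0,0],[-27,-29,0,0,0,0],[-27,-29,0,0,0,0],[-27,-29,0,0,0,0],[-27,-29,0,0,0,0],[-27,-29,0,0,0,0],[-27,-29,0,0,0,0],[-27,-29,0,0,0,0]]

```text
time_s: 1.77
ee_pos: [0.4632, 0.0812, 0.3496]
tcp_rot: [0.359, 3.121, 0.001]
wrist_force: [-0.0, 0.7, 0.0]
width: 0.0919
grasp_force: 0.0
```

Emit:
apply_moves:
  plan:
    - [[-27,-29,0,0,0,0],[-27,-29,0,0,0,0],[-27,-29,0,0,0,0],[-27,-29,0,0,0,0],[0,0,0,0,0,7],[0,0,0,0,0,7],[0,0,0,0,0,7],[0,0,0,0,0,7],[0,0,0,0,0,7],[0,0,0,0,0,7]]

```text
time_s: 2.6
ee_pos: [0.5415, -0.0543, 0.3492]
tcp_rot: [-1.462, -2.78, 0.001]
wrist_force: [-0.7, -1.2, -0.1]
width: 0.0919
grasp_force: 0.0
```

Emit:
apply_moves:
  plan:
    - [[0,0,0,0,0,7],[0,0,0,0,0,7],[0,0,0,0,0,7],[0,0,0,0,0,7],[0,0,0,0,0,7],[0,0,0,0,0,0],[0,0,0,0,0,0]]

```text
time_s: 3.18
ee_pos: [0.5416, -0.0541, 0.3493]
tcp_rot: [-2.219, -2.223, 0.001]
wrist_force: [0.1, -0.8, 0.5]
width: 0.0919
grasp_force: 0.0
```

```bash
python3 - <<'E'
from h import *
s=state(); print(s['time_s'],s['joints'].round(3),s['ee_pos'].round(4),R.from_rotvec(s['tcp_rot']).as_matrix().round(3))
E
```

```text
3.1833 [-0.663  0.208  0.833  1.745 -0.161  1.26   0.21 ] [ 0.5416 -0.0541  0.3493] [[-0.002  1.    -0.001]
 [ 1.     0.002 -0.   ]
 [-0.    -0.001 -1.   ]]
```

Emit:
apply_moves:
  plan:
    - [[0,0,0,0,6.67,0],[0,0,0,0,6.67,0],[0,0,0,0,6.67,0],[0,0,0,0,6.67,0],[0,0,0,0,6.67,0],[0,0,0,0,6.67,0],[0,0,0,0,6.67,0],[0,0,0,0,6.67,0],[0,0,0,0,6.67,0],[0,0,0,0,0,0]]

```text
time_s: 4.02
ee_pos: [0.5407, -0.0578, 0.3453]
tcp_rot: [-1.589, -1.571, -0.917]
wrist_force: [-0.8, -0.2, -1.6]
width: 0.092
grasp_force: 0.0
```

```bash
python3 - <<'E'
from h import *
s=state(); print(s['time_s'],s['joints'].round(3),s['ee_pos'].round(4),R.from_rotvec(s['tcp_rot']).as_matrix().round(3))
th=np.radians(60); z=np.array([0,np.sin(th),-np.cos(th)]); rot=R.from_matrix(np.c_[[0,np.cos(th),np.sin(th)],[1,0,0],z])
cup=np.array([.5443,.0286,.045]);G=cup+.011*z
togo(G-.11*z,rot); togo(G,rot)
E
```

```text
4.0167 [ 0.067  0.534  0.609  1.706 -1.033  1.836  0.901] [ 0.5407 -0.0578  0.3453] [[ 0.009  1.     0.004]
 [ 0.496 -0.008  0.868]
 [ 0.868 -0.005 -0.496]]
shift mm [-217.4    5.   125.1]
turn deg [ 0.26 -0.25 -0.5 ]
shift mm [-217.9    4.5  235.1]
turn deg [ 0.26 -0.25 -0.5 ]
```

Emit:
apply_moves:
  plan:
    - [[0,0,0,0,-7,0],[0,0,0,0,-7,0],[0,0,0,0,0,0],[0,0,0,0,0,0]]

```text
time_s: 4.35
ee_pos: [0.542, -0.0525, 0.3517]
tcp_rot: [-1.744, -1.754, -0.747]
wrist_force: [0.8, -0.1, -0.3]
width: 0.0918
grasp_force: 0.0
```

```bash
cat >> h.py <<'E'
def tilt(deg,yaw=0):
    th=np.radians(deg); z=np.array([0,np.sin(th),-np.cos(th)]); return R.from_euler('z',yaw,degrees=True)*R.from_matrix(np.c_[[0,np.cos(th),np.sin(th)],[1,0,0],z])
def st():
    s=state(); M=R.from_rotvec(s['tcp_rot']).as_matrix(); print(round(s['time_s'],2),'j',s['joints'].round(3),'p',s['ee_pos'].round(4),'z',M[:,2].round(3),'y',M[:,1].round(3),'w',s['width'].round(4),'f',s['grasp_force'].round(1),'F',s['wrist_force'].round(1))
E
python3 - <<'E'
from h import *
st(); rot=tilt(46); z=rot.as_matrix()[:,2]
cup=np.array([.5443,.0286,.045]);G=cup+.011*z
togo(G-.11*z,rot); togo(G,rot)
E
```

```text
Traceback (most recent call last):
  File "h.py", line 28, in st
    s=state(); M=R.from_rotvec(s['tcp_rot']).as_matrix(); print(round(s['time_s'],2),'j',s['joints'].round(3),'p',s['ee_pos'].round(4),'z',M[:,2].round(3),'y',M[:,1].round(3),'w',s['width'].round(4),'f',s['grasp_force'].round(1),'F',s['wrist_force'].round(1))
                                                                                                                                                                                   ^^^^^^^^^^^^^^^^
AttributeError: 'float' object has no attribute 'round'
```

```bash
sed -i "s/s\['width'\].round(4)/round(float(s['width']),4)/;s/s\['grasp_force'\].round(1)/round(float(s['grasp_force']),1)/;s/s\['\(joints\|ee_pos\|wrist_force\)'\].round/np.array(s['\1']).round/g" h.py
python3 - <<'E'
from h import *
st(); rot=tilt(46); z=rot.as_matrix()[:,2]
cup=np.array([.5443,.0286,.045]);G=cup+.011*z
togo(G-.11*z,rot); togo(G,rot)
E
```

```text
4.35 j [-0.077  0.421  0.675  1.704 -0.885  1.675  0.8  ] p [ 0.542  -0.0525  0.3517] z [ 0.001  0.72  -0.694] y [1.    0.003 0.005] w 0.0918 f 0.0 F [ 0.8 -0.1 -0.3]
shift mm [-164.5    1.1  172.3]
turn deg [ 0.07 -0.05  0.34]
shift mm [-164.6    0.9  282.3]
turn deg [ 0.07 -0.05  0.34]
```

Emit:
apply_moves:
  plan:
    - [[-27.4,0.2,28.7,0,0,0],[-27.4,0.2,28.7,0,0,0],[-27.4,0.2,28.7,0,0,0],[-27.4,0.2,28.7,0,0,0],[-27.4,0.2,28.7,0,0,0],[-27.4,0.2,28.7,0,0,0],[0,0,0,0,0,0],[0,0,0,0,0,0]]

```text
time_s: 5.02
ee_pos: [0.5415, -0.0442, 0.1101]
tcp_rot: [-1.749, -1.742, -0.74]
wrist_force: [-0.8, 0.4, 0.3]
width: 0.0922
grasp_force: 0.0
```

```bash
python3 - <<'E'
from h import *
st(); rot=tilt(46); z=rot.as_matrix()[:,2]
cup=np.array([.5443,.0286,.045]);G=cup+.011*z
togo(G-.11*z,rot); togo(G,rot)
snap('wrist','w1')
E
```

```text
5.02 j [-1.000e-03  7.460e-01  5.700e-01  1.855e+00 -1.056e+00  1.421e+00
  1.145e+00] p [ 0.5415 -0.0442  0.1101] z [-0.002  0.721 -0.693] y [ 1.    -0.002 -0.005] w 0.0922 f 0.0 F [-0.8  0.4  0.3]
shift mm [ 3.8  2.8 -1.4]
turn deg [-0.12 -0.16 -0.3 ]
shift mm [  3.4   3.  108.6]
turn deg [-0.12 -0.16 -0.3 ]
```

View pics/w1.png

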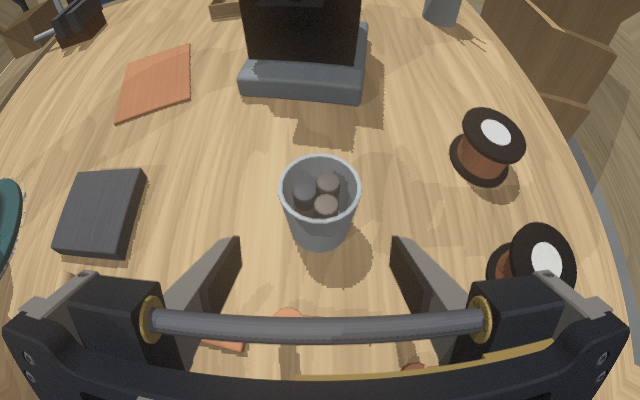

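The cup rim is centred at (320,188), midway between the fingertips at x≈240 and x≈392, so the approach is aligned.

Emit:
apply_moves:
  plan:
    - [[3.4,3,18,0,0,0],[0,0,18,0,0,0],[0,0,18,0,0,0],[0,0,18,0,0,0],[0,0,18,0,0,0],[0,0,18,0,0,0],[0,0,0,0,0,0],[0,0,0,0,0,0]]

```text
time_s: 5.73
ee_pos: [0.5455, 0.0367, 0.0383]
tcp_rot: [-1.748, -1.746, -0.741]
wrist_force: [-0.7, -0.9, 1.2]
width: 0.0921
grasp_force: 0.0
```

Emit:
apply_moves:
  plan:
    - [[0,0,0,0,0,0],[0,0,0,0,0,0],[0,0,0,0,0,0],[0,0,0,0,0,0],[0,0,0,0,0,0],[0,0,0,0,0,0],[0,0,0,0,0,0],[0,0,0,0,0,0],[0,0,0,0,0,0],[0,0,0,0,0,0]]
  gripper: 0
  force: 25

```text
time_s: 6.57
ee_pos: [0.5459, 0.0351, 0.0397]
tcp_rot: [-1.75, -1.746, -0.744]
wrist_force: [-3.3, -3.7, 6.5]
width: 0.0642
grasp_force: 24.8
```

```bash
python3 - <<'E'
from h import *
st()
E
```

```text
6.57 j [-0.078  0.823  0.483  1.921 -1.195  1.276  1.198] p [0.5459 0.0351 0.0397] z [ 0.001  0.72  -0.694] y [ 1.    -0.002 -0.   ] w 0.0642 f 24.8 F [-3.3 -3.7  6.5]
```

Emit:
apply_moves:
  plan:
    - [[6,0,-6,0,0,0],[12,0,-12,0,0,0],[18.5,0,-17.8,0,0,0],[18.5,0,-17.8,0,0,0],[18.5,0,-17.8,0,0,0],[18.5,0,-17.8,0,0,0],[18.5,0,-17.8,0,0,0],[18.5,0,-17.8,0,0,0],[12,0,-12,0,0,0],[6,0,-6,0,0,0]]

```text
time_s: 7.4
ee_pos: [0.5471, 0.0345, 0.2465]
tcp_rot: [-1.751, -1.75, -0.747]
wrist_force: [-0.6, -0.6, -2.6]
width: 0.0638
grasp_force: 25.0
```

Emit:
apply_moves:
  plan:
    - [[10,-1,10,0,0,0],[19,-1.5,20,0,0,0],[19,-1.5,20,0,0,0],[19,-2,20,0,0,0],[19,-2,20,0,0,0],[19,-2,20,0,0,0],[19,-2,20,0,0,0],[19,-2,20,0,0,0],[14,0,14,0,0,0],[9,0,9,0,0,0]]

```text
time_s: 8.23
ee_pos: [0.53, 0.2784, 0.2417]
tcp_rot: [-1.746, -1.748, -0.738]
wrist_force: [0.2, 0.6, -3.7]
width: 0.064
grasp_force: 25.0
```

```bash
python3 - <<'E'
from h import *
st(); togo([.532,.275,.245])
E
```

```text
8.23 j [-0.525  0.392  0.462  1.981 -1.157  1.121  0.623] p [0.53   0.2784 0.2417] z [-0.004  0.72  -0.694] y [ 1.     0.003 -0.004] w 0.064 f 25.0 F [ 0.2  0.6 -3.7]
shift mm [-0.   2.  -4.7]
```

Emit:
apply_moves:
  plan:
    - [[0,2,-4,0,-6,0],[0,0,0,0,-6,0],[0,0,0,0,-6,0],[0,0,0,0,-6,0],[0,0,0,0,-6,0],[0,0,0,0,-6,0],[0,0,0,0,-6,0],[0,0,0,0,-5,0],[0,0,0,0,-5,0],[0,0,0,0,-5,0]]

```text
time_s: 9.07
ee_pos: [0.5337, 0.2725, 0.2456]
tcp_rot: [2.121, 2.118, -0.209]
wrist_force: [0.4, 0.8, -4.0]
width: 0.064
grasp_force: 24.9
```

```bash
python3 - <<'E'
from h import *
st()
E
```

```text
9.07 j [-1.129  0.481  0.713  1.673 -0.144  1.186 -0.403] p [0.5337 0.2725 0.2456] z [-0.001 -0.194 -0.981] y [ 1.    -0.002 -0.001] w 0.064 f 24.9 F [ 0.4  0.8 -4. ]
```

Emit:
apply_moves:
  plan:
    - [[0,0,0,0,-4,0],[0,0,0,0,-4,0],[0,0,0,0,-4,0],[0,0,0,0,-4,0],[0,0,0,0,-4,0],[0,0,0,0,-4,0],[0,0,0,0,-4,0],[0,0,0,0,-4,0],[0,0,0,0,-4,0],[0,0,0,0,-4,0]]

```text
time_s: 9.9
ee_pos: [0.5337, 0.2728, 0.2444]
tcp_rot: [1.691, 1.69, -0.81]
wrist_force: [0.4, -0.4, -4.0]
width: 0.0642
grasp_force: 24.8
```

Emit:
apply_moves:
  plan:
    - [[0,0,0,0,-3,0],[0,0,0,0,-3,0],[0,0,0,0,-3,0],[0,0,0,0,-3,0],[0,0,0,0,-3,0],[0,0,0,0,-3,0],[0,0,0,0,0,0],[0,0,0,0,0,0],[0,0,0,0,0,0],[0,0,0,0,0,0]]

```text
time_s: 10.73
ee_pos: [0.5348, 0.2715, 0.2466]
tcp_rot: [1.478, 1.474, -1.012]
wrist_force: [-0.0, -2.1, -2.9]
width: 0.064
grasp_force: 24.8
```

```bash
python3 - <<'E'
from h import *
st(); snap('top','t2',(130,130,330,270),3.9)
E
```

```text
10.73 j [-1.311  1.022  0.822  1.362  0.287  1.707 -0.585] p [0.5348 0.2715 0.2466] z [-0.002 -0.933 -0.361] y [ 1.    -0.003  0.001] w 0.064 f 24.8 F [-0.  -2.1 -2.9]
```

View pics/t2.png

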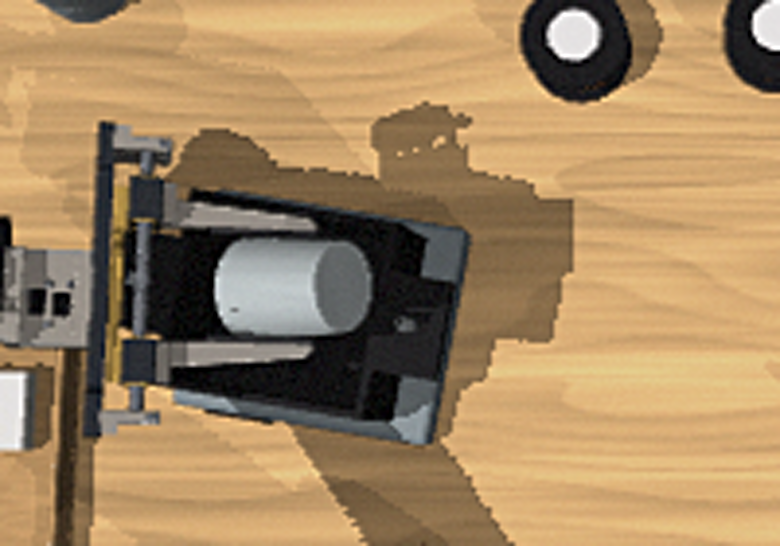

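The cup is tilted about 115° over the tub, with its mouth inside it. Next I'll tilt a bit further and check the weight.

Emit:
apply_moves:
  plan:
    - [[0,0,0,0,-3,0],[0,0,0,0,-3,0],[0,0,0,0,-3,0],[0,0,0,0,-3,0],[0,0,0,0,0,0],[0,0,0,0,0,0],[0,0,0,0,0,0],[0,0,0,0,0,0],[0,0,0,0,0,0],[0,0,0,0,0,0]]

```text
time_s: 11.62
ee_pos: [0.5349, 0.2717, 0.2472]
tcp_rot: [1.328, 1.324, -1.13]
wrist_force: [-0.8, 0.1, -1.7]
width: 0.064
grasp_force: 24.8
```

Emit:
apply_moves:
  plan:
    - [[0,0,0,0,0,0],[0,0,0,0,0,0],[0,0,0,0,0,0]]

```text
time_s: 11.87
ee_pos: [0.5346, 0.2718, 0.2464]
tcp_rot: [1.326, 1.323, -1.132]
wrist_force: [0.3, -0.8, -2.5]
width: 0.0643
grasp_force: 24.8
```

```bash
python3 - <<'E'
from h import *
st()
E
```

```text
11.87 j [-1.326  1.143  0.85   1.327  0.364  1.789 -0.566] p [0.5346 0.2718 0.2464] z [-0.002 -0.988 -0.157] y [ 1.    -0.002  0.   ] w 0.0643 f 24.8 F [ 0.3 -0.8 -2.5]
```

Emit:
apply_moves:
  plan:
    - [[0,0,0,0,7,0],[0,0,0,0,7,0],[0,0,0,0,7,0],[0,0,0,0,7,0],[0,0,0,0,7,0],[0,0,0,0,7,0],[0,0,0,0,7,0],[0,0,0,0,7,0],[0,0,0,0,7,0],[0,0,0,0,7,0]]

```text
time_s: 12.7
ee_pos: [0.5349, 0.2717, 0.2475]
tcp_rot: [2.126, 2.121, -0.196]
wrist_force: [0.6, -0.6, -2.3]
width: 0.0643
grasp_force: 24.9
```

Emit:
apply_moves:
  plan:
    - [[0,0,0,0,7,0],[0,0,0,0,7,0],[0,0,0,0,7,0],[0,0,0,0,7,0],[0,0,0,0,7,0],[0,0,0,0,7,0],[0,0,0,0,7,0],[0,0,0,0,7,0],[0,0,0,0,0,0],[0,0,0,0,0,0]]

```text
time_s: 13.53
ee_pos: [0.5348, 0.2692, 0.2448]
tcp_rot: [-1.769, -1.756, -0.725]
wrist_force: [-0.9, 0.8, -1.9]
width: 0.0643
grasp_force: 24.9
```

```bash
python3 - <<'E'
from h import *
st(); snap('wrist','w3')
rot=tilt(46.05); z=rot.as_matrix()[:,2]
P=[.5459,.035,.0397]
togo(P,rot); togo([.5459,.035,.245],rot)
E
```

```text
13.53 j [-0.507  0.382  0.45   1.969 -1.122  1.111  0.592] p [0.5348 0.2692 0.2448] z [ 0.002  0.704 -0.71 ] y [ 1.    -0.006 -0.003] w 0.0643 f 24.9 F [-0.9  0.8 -1.9]
shift mm [-313.    11.9  -20.3]
turn deg [ 0.04  1.22 -0.13]
shift mm [-168.3   11.7 -165.9]
turn deg [ 0.04  1.22 -0.13]
```

View pics/w3.png

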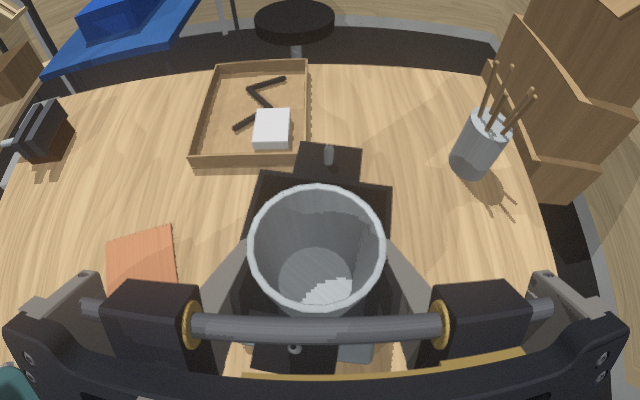

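The cup is empty: its bare floor shows at (318,280). Returning it to the bench.

Emit:
apply_moves:
  plan:
    - [[-10,1.2,-10,0,1.2,0],[-17,1.2,-17,0,0,0],[-19,1.2,-18.5,0,0,0],[-19,1.2,-18.5,0,0,0],[-19,1.2,-18.5,0,0,0],[-19,1.2,-18.5,0,0,0],[-19,1.2,-18.5,0,0,0],[-19,1.2,-18.5,0,0,0],[-17,1.1,-17,0,0,0],[-10,1,-10,0,0,0]]

```text
time_s: 14.42
ee_pos: [0.5467, 0.0354, 0.24]
tcp_rot: [-1.749, -1.75, -0.742]
wrist_force: [-0.5, -0.9, -1.5]
width: 0.0643
grasp_force: 24.9
```

Emit:
apply_moves:
  plan:
    - [[-10,0,10,0,0,0],[-18,0,18,0,0,0],[-18,0,18,0,0,0],[-18,0,18,0,0,0],[-18,0,18,0,0,0],[-18,0,18,0,0,0],[-16,0,16,0,0,0],[-12,0,12,0,0,0],[0,0,0,0,0,0],[0,0,0,0,0,0]]

```text
time_s: 15.25
ee_pos: [0.5453, 0.0426, 0.0577]
tcp_rot: [-1.744, -1.745, -0.743]
wrist_force: [0.6, -0.1, -0.5]
width: 0.0639
grasp_force: 24.9
```

```bash
python3 - <<'E'
from h import *
st()
togo([.5459,.035,.0397],tilt(46.05))
E
```

```text
15.25 j [-0.083  0.785  0.474  1.927 -1.173  1.277  1.164] p [0.5453 0.0426 0.0577] z [-0.003  0.722 -0.691] y [ 1.     0.001 -0.002] w 0.0639 f 24.9 F [ 0.6 -0.1 -0.5]
shift mm [-18.2   0.7   7. ]
turn deg [-0.16 -0.21 -0.04]
```

Emit:
apply_moves:
  plan:
    - [[-6,0.3,2.5,0,0,0],[-6,0.4,2.5,0,0,0],[-4,0,1.4,0,0,0],[-1.5,0,0.6,0,0,0],[0,0,0,0,0,0],[0,0,0,0,0,0]]

```text
time_s: 15.75
ee_pos: [0.5467, 0.033, 0.0411]
tcp_rot: [-1.748, -1.744, -0.747]
wrist_force: [0.1, -0.1, -0.7]
width: 0.0641
grasp_force: 24.9
```

Emit:
apply_moves:
  plan:
    - [[0,0,0,0,0,0],[0,0,0,0,0,0],[0,0,0,0,0,0],[0,0,0,0,0,0],[0,0,0,0,0,0],[0,0,0,0,0,0],[0,0,0,0,0,0],[0,0,0,0,0,0]]
  gripper: 1

```text
time_s: 16.42
ee_pos: [0.5466, 0.0332, 0.0409]
tcp_rot: [-1.748, -1.744, -0.746]
wrist_force: [-0.7, 0.2, 0.1]
width: 0.0918
grasp_force: 0.0
```

Emit:
apply_moves:
  plan:
    - [[0,0,-12,0,0,0],[0,0,-18,0,0,0],[0,0,-18,0,0,0],[0,0,-18,0,0,0],[0,0,-18,0,0,0],[0,0,-18,0,0,0],[0,0,-18,0,0,0],[0,0,-18,0,0,0],[0,0,0,0,0,0],[0,0,0,0,0,0]]

```text
time_s: 17.25
ee_pos: [0.5468, -0.0681, 0.1375]
tcp_rot: [-1.75, -1.745, -0.748]
wrist_force: [-0.1, 0.8, -0.7]
width: 0.0923
grasp_force: 0.0
```

```bash
python3 - <<'E'
from h import *
st(); snap('wrist','w4')
E
```

```text
17.25 j [ 0.037  0.716  0.57   1.815 -1.013  1.46   1.114] p [ 0.5468 -0.0681  0.1375] z [ 0.004  0.721 -0.693] y [ 1.    -0.004  0.002] w 0.0923 f 0.0 F [-0.1  0.8 -0.7]
```

View pics/w4.png

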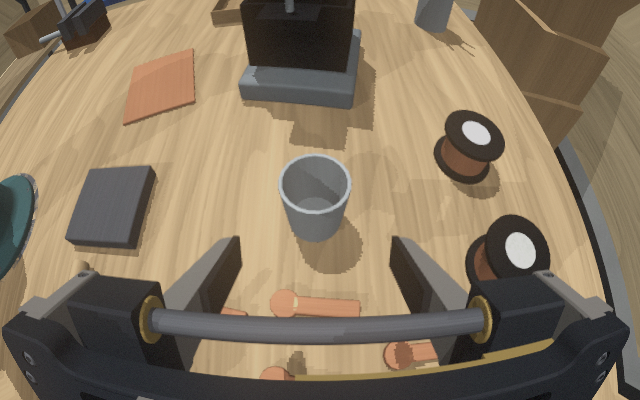

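The cup stands upright and empty at (315,200), and the blanks sit below it in view. Next I'll turn the tool upright and yaw it for the blanks.

Emit:
apply_moves:
  plan:
    - [[24,0,-23,0,-6.6,0],[24,0,-23,0,-6.6,0],[24,0,-23,0,-6.6,0],[0,0,0,0,-6.6,0],[0,0,0,0,-6.6,0],[0,0,0,0,-6.6,0],[0,0,0,0,-6.6,0],[0,0,0,0,0,-7],[0,0,0,0,0,-7],[0,0,0,0,0,-7]]

```text
time_s: 18.13
ee_pos: [0.5458, -0.0519, 0.2341]
tcp_rot: [-1.766, -2.596, 0.001]
wrist_force: [-0.1, -0.2, 0.3]
width: 0.0919
grasp_force: 0.0
```

Emit:
apply_moves:
  plan:
    - [[0,0,0,0,0,-7],[0,0,0,0,0,-7],[0,0,0,0,0,-7],[0,0,0,0,0,-7],[0,0,0,0,0,-7],[0,0,0,0,0,-7],[0,0,0,0,0,-7],[0,0,0,0,0,0],[0,0,0,0,0,0],[0,0,0,0,0,0]]
  gripper: 0.45

```text
time_s: 18.97
ee_pos: [0.5461, -0.0546, 0.2346]
tcp_rot: [-0.552, -3.092, -0.001]
wrist_force: [0.3, 0.3, -0.5]
width: 0.0415
grasp_force: 0.0
```

```bash
cat >> h.py <<'E'
def down(yaw):  # tool y at world angle yaw deg, z down
    a=np.radians(yaw); y=np.array([np.cos(a),np.sin(a),0]); z=np.array([0,0,-1.]); return R.from_matrix(np.c_[np.cross(y,z),y,z])
E
python3 - <<'E'
from h import *
st()
togo([.543,-.0717,.010],down(84.9))
E
```

```text
18.97 j [-0.462  0.31   0.614  1.872 -0.208  1.024  1.456] p [ 0.5461 -0.0546  0.2346] z [-0.001  0.001 -1.   ] y [0.346 0.938 0.   ] w 0.0415 f 0.0 F [ 0.3  0.3 -0.5]
shift mm [ -3.3 -17.1 224.5]
turn deg [  0.03  -0.06 -15.15]
```

Emit:
apply_moves:
  plan:
    - [[-3.3,-17,30,0,0,0],[0,0,30,0,0,-7],[0,0,30,0,0,-7],[0,0,30,0,0,-1],[0,0,30,0,0,0],[0,0,30,0,0,0],[0,0,25,0,0,0],[0,0,14,0,0,0],[0,0,5,0,0,0],[0,0,0,0,0,0]]

```text
time_s: 19.8
ee_pos: [0.5426, -0.072, 0.0099]
tcp_rot: [-0.142, -3.135, -0.001]
wrist_force: [-0.0, -0.2, 0.1]
width: 0.0415
grasp_force: 0.0
```

Emit:
apply_moves:
  plan:
    - [[0,0,0,0,0,0],[0,0,0,0,0,0],[0,0,0,0,0,0],[0,0,0,0,0,0],[0,0,0,0,0,0],[0,0,0,0,0,0],[0,0,0,0,0,0]]
  gripper: 0
  force: 30

```text
time_s: 20.38
ee_pos: [0.5443, -0.0719, 0.0117]
tcp_rot: [0.14, 3.137, 0.001]
wrist_force: [-1.0, -0.1, 6.0]
width: 0.0173
grasp_force: 30.0
```

Emit:
apply_moves:
  plan:
    - [[0,0,-10,0,0,0],[0,0,-30,0,0,0],[0,0,-40,0,0,0],[0,0,-40,0,0,0],[0,0,-40,0,0,0],[0,0,-40,0,0,0],[0,0,-20,0,0,0],[0,0,0,0,0,0]]

```text
time_s: 21.05
ee_pos: [0.5462, -0.0729, 0.2365]
tcp_rot: [0.141, 3.129, 0.003]
wrist_force: [-0.1, 0.0, -0.5]
width: 0.0173
grasp_force: 30.0
```

```bash
cat >> h.py <<'E'
TUB=np.array([.5323,.3107]); YAW=-9.07
def drop(off,z=.12):
    a=np.radians(90+YAW); p=TUB+off*np.array([np.cos(a),np.sin(a)]); togo(np.r_[p,z],down(90+YAW))
E
python3 - <<'E'
from h import *
st()
drop(-.025)
E
```

```text
21.05 j [-0.399  0.301  0.576  1.871 -0.194  1.016  1.739] p [ 0.5462 -0.0729  0.2365] z [ 0.009  0.001 -1.   ] y [0.09  0.996 0.002] w 0.0173 f 30.0 F [-0.1  0.  -0.5]
shift mm [ 51.  355.6 116.8]
turn deg [0.14 0.52 3.92]
```

Emit:
apply_moves:
  plan:
    - [[5,35.6,0,0,0,0],[5,35.6,0,0,0,0],[5,35.6,0,0,0,0],[5,35.6,0,0,0,0],[5,35.6,0,0,0,0],[5,35.6,0,0,0,0],[5,35.6,0,0,0,0],[5,35.6,0,0,0,0],[5,35.6,0,0,0,0],[5,35.6,0,0,0,4]]

```text
time_s: 21.88
ee_pos: [0.5244, 0.288, 0.2302]
tcp_rot: [-0.251, -3.13, 0.001]
wrist_force: [0.5, 1.0, -0.5]
width: 0.0175
grasp_force: 30.0
```

Emit:
apply_moves:
  plan:
    - [[0,0,0,0,0,0],[0,0,25,0,0,0],[0,0,30,0,0,0],[0,0,30,0,0,0],[0,0,25,0,0,0],[0,0,7,0,0,0],[0,0,0,0,0,0]]

```text
time_s: 22.47
ee_pos: [0.5237, 0.2855, 0.1116]
tcp_rot: [-0.25, -3.127, 0.005]
wrist_force: [-0.8, 0.1, -0.2]
width: 0.0178
grasp_force: 30.0
```

Emit:
apply_moves:
  plan:
    - [[0,0,0,0,0,0],[0,0,0,0,0,0],[0,0,0,0,0,0],[0,0,0,0,0,0],[0,0,0,0,0,0]]
  gripper: 0.35

```text
time_s: 22.88
ee_pos: [0.5261, 0.2873, 0.1153]
tcp_rot: [0.249, 3.13, 0.003]
wrist_force: [0.3, 0.2, -1.2]
width: 0.0319
grasp_force: 0.0
```

Emit:
apply_moves:
  plan:
    - [[0,0,-20,0,0,0],[0,0,-40,0,0,0],[0,0,-40,0,0,0],[0,0,-20,0,0,0],[0,0,0,0,0,0]]

```text
time_s: 23.3
ee_pos: [0.5285, 0.2881, 0.2403]
tcp_rot: [0.249, 3.124, 0.012]
wrist_force: [-0.0, -0.2, 1.0]
width: 0.0316
grasp_force: 0.0
```

```bash
python3 - <<'E'
from meas import *
st()
im=snap('top','t5'); blanks(im); cover(im)
snap('wrist','w5')
togo([.6533,-.1225,.0105],down(91.1))
E
```

```text
23.3 j [-0.899  0.376  0.445  1.74  -0.185  1.055  1.021] p [0.5285 0.2881 0.2403] z [ 0.008  0.007 -1.   ] y [0.159 0.987 0.008] w 0.0316 f 0.0 F [-0.  -0.2  1. ]
blank px [355.7 172.3] w [ 0.6534 -0.1223] ang(bar dir) 1.2 len 0.085 n 180 w 0.025 0.016
blank px [365.3 210.6] w [ 0.5353 -0.1506] ang(bar dir) -11.0 len 0.086 n 181 w 0.028 0.017Traceback (most recent call last):
  File "<stdin>", line 3, in <module>
  File "meas.py", line 11, in blanks
    wp=np.ptp(lat[(q>.02)]); wn=np.ptp(lat[q<-.02])
    return _methods._ptp(a, axis=axis, out=out, **kwargs)
           ~~~~~~~~~~~~~^^^^^^^^^^^^^^^^^^^^^^^^^^^^^^^^^
    umr_maximum(a, axis, None, out, keepdims),
    ~~~~~~~~~~~^^^^^^^^^^^^^^^^^^^^^^^^^^^^^^
ValueError: zero-size array to reduction operation maximum which has no identity
```

```bash
sed -i "s/        wp=np.ptp/        if not((q>.02).any() and (q<-.02).any()): print('partial',c.round(3)); continue\n        wp=np.ptp/" meas.py
python3 - <<'E'
from meas import *
im=cv2.imread('pics/t5_raw.png')[:,:,::-1].copy(); blanks(im); cover(im)
snap('wrist','w5')
togo([.6533,-.1225,.0105],down(91.1))
E
```

```text
blank px [355.7 172.3] w [ 0.6534 -0.1223] ang(bar dir) 1.2 len 0.085 n 180 w 0.025 0.016
blank px [365.3 210.6] w [ 0.5353 -0.1506] ang(bar dir) -11.0 len 0.086 n 181 w 0.028 0.017
partial [ 0.413 -0.076]
cover ((501.5736083984375, -371.0123291015625), (226.33609008789062, 140.16798400878906), 86.87592315673828)
shift mm [-190.4 -384.9  224.1]
turn deg [  0.14   0.09 -10.2 ]
```

View pics/w5.png

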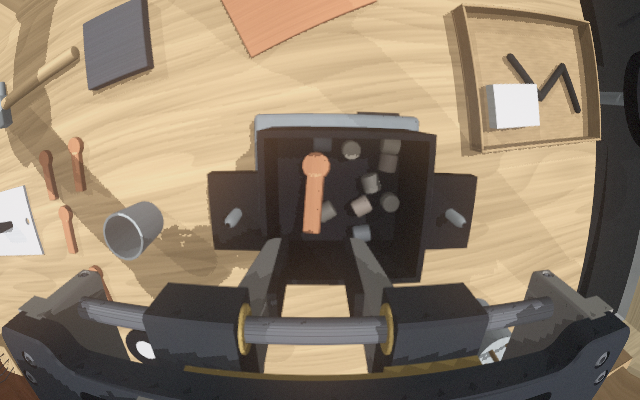

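The wrist view shows the blank in the tub at (315,190) with the cores around it, and the studs at (232,217) and (455,217). On to the next blank.

Emit:
apply_moves:
  plan:
    - [[-17.3,-35,0,0,0,0],[-17.3,-35,0,0,0,0],[-17.3,-35,0,0,0,0],[-17.3,-35,0,0,0,0],[-17.3,-35,0,0,0,0],[-17.3,-35,0,0,0,0],[-17.3,-35,0,0,0,0],[-17.3,-35,0,0,0,0],[-17.3,-35,0,0,0,0],[-17.3,-35,0,0,0,0]]
  gripper: 0.45

```text
time_s: 24.23
ee_pos: [0.6402, -0.0877, 0.2321]
tcp_rot: [-0.249, -3.129, -0.001]
wrist_force: [1.0, 0.3, 0.1]
width: 0.0413
grasp_force: 0.0
```

Emit:
apply_moves:
  plan:
    - [[-17.3,-35,0,0,0,0],[0,0,15,0,0,-7],[0,0,35,0,0,-3.2],[0,0,35,0,0,0],[0,0,30,0,0,0],[0,0,0,0,0,0],[0,0,0,0,0,0]]

```text
time_s: 24.82
ee_pos: [0.6506, -0.1231, 0.1164]
tcp_rot: [0.029, -3.136, -0.001]
wrist_force: [-0.7, -0.7, 0.5]
width: 0.0411
grasp_force: 0.0
```

```bash
python3 - <<'E'
from h import *
st()
togo([.6534,-.1223,.0105],down(91.2))
E
```

```text
24.82 j [-0.183  0.635  0.456  1.67  -0.334  0.921  1.991] p [ 0.6506 -0.1231  0.1164] z [-0.006  0.001 -1.   ] y [-0.019  1.     0.001] w 0.0411 f 0.0 F [-0.7 -0.7  0.5]
shift mm [ -3.5   0.7 105.9]
turn deg [ 0.05 -0.33 -0.13]
```

Emit:
apply_moves:
  plan:
    - [[-3.4,0.7,25,0,-0.3,0],[0,0,30,0,0,0],[0,0,30,0,0,0],[0,0,16,0,0,0],[0,0,5,0,0,0],[0,0,0,0,0,0],[0,0,0,0,0,0]]

```text
time_s: 25.4
ee_pos: [0.6577, -0.123, 0.0148]
tcp_rot: [-0.03, 3.134, -0.0]
wrist_force: [-0.2, -0.5, 1.1]
width: 0.0413
grasp_force: 0.0
```

Emit:
apply_moves:
  plan:
    - [[0,0,0,0,0,0],[0,0,0,0,0,0],[0,0,0,0,0,0],[0,0,0,0,0,0],[0,0,0,0,0,0],[0,0,0,0,0,0],[0,0,0,0,0,0]]
  gripper: 0

```text
time_s: 25.98
ee_pos: [0.6569, -0.1224, 0.014]
tcp_rot: [-0.03, 3.135, 0.001]
wrist_force: [-1.4, 0.4, 6.1]
width: 0.0177
grasp_force: 30.0
```

Emit:
apply_moves:
  plan:
    - [[0,0,-10,0,0,0],[0,0,-30,0,0,0],[0,0,-40,0,0,0],[0,0,-40,0,0,0],[0,0,-40,0,0,0],[0,0,-40,0,0,0],[0,0,-20,0,0,0],[0,0,0,0,0,0]]

```text
time_s: 26.65
ee_pos: [0.6577, -0.1238, 0.2396]
tcp_rot: [-0.029, 3.126, -0.001]
wrist_force: [0.6, -0.2, 0.1]
width: 0.0174
grasp_force: 30.0
```

```bash
python3 - <<'E'
from h import *
st()
drop(.025)
E
```

```text
26.65 j [-0.221  0.505  0.511  1.575 -0.27   1.117  1.941] p [ 0.6577 -0.1238  0.2396] z [ 0.015 -0.    -1.   ] y [-0.019  1.    -0.001] w 0.0174 f 30.0 F [ 0.6 -0.2  0.1]
shift mm [114.7 461.4 117.5]
turn deg [ 0.04  0.87 10.14]
```

Emit:
apply_moves:
  plan:
    - [[9.6,38.4,0,0,0.8,0],[9.6,38.4,0,0,0,0],[9.6,38.4,0,0,0,0],[9.6,38.4,0,0,0,0],[9.6,38.4,0,0,0,0],[9.6,38.4,0,0,0,0],[9.6,38.4,0,0,0,0],[9.6,38.4,0,0,0,0],[9.6,38.4,0,0,0,0],[9.6,38.4,0,0,0,0]]

```text
time_s: 27.48
ee_pos: [0.5503, 0.2608, 0.2329]
tcp_rot: [0.03, -3.131, 0.001]
wrist_force: [-0.1, 0.1, -1.2]
width: 0.0171
grasp_force: 30.0
```

Emit:
apply_moves:
  plan:
    - [[9.6,38.4,0,0,0,0],[9,38.4,0,0,0,0],[0,0,0,0,0,7],[0,0,20,0,0,3],[0,0,30,0,0,0],[0,0,30,0,0,0],[0,0,25,0,0,0],[0,0,7,0,0,0],[0,0,0,0,0,0]]

```text
time_s: 28.23
ee_pos: [0.529, 0.3346, 0.1193]
tcp_rot: [-0.243, -3.119, 0.007]
wrist_force: [0.2, -0.4, -1.0]
width: 0.017
grasp_force: 30.0
```

Emit:
apply_moves:
  plan:
    - [[0,0,0,0,0,0],[0,0,0,0,0,0],[0,0,0,0,0,0],[0,0,0,0,0,0],[0,0,0,0,0,0]]
  gripper: 0.35

```text
time_s: 28.65
ee_pos: [0.5314, 0.3363, 0.1233]
tcp_rot: [-0.243, -3.125, -0.002]
wrist_force: [-0.3, -1.2, -0.9]
width: 0.032
grasp_force: 0.0
```

Emit:
apply_moves:
  plan:
    - [[0,0,-20,0,0,0],[0,0,-40,0,0,0],[0,0,-40,0,0,0],[0,0,-20,0,0,0],[0,0,0,0,0,0]]

```text
time_s: 29.07
ee_pos: [0.5348, 0.3372, 0.2485]
tcp_rot: [-0.244, -3.131, -0.011]
wrist_force: [0.3, -0.5, 0.2]
width: 0.0323
grasp_force: 0.0
```

```bash
python3 - <<'E'
from meas import *
st()
im=snap('top','t6'); b=blanks(im); cover(im)
togo([.5353,-.1506,.0105],down(79.0))
E
```

```text
29.07 j [-0.94   0.427  0.442  1.65  -0.206  1.107  0.974] p [0.5348 0.3372 0.2485] z [-0.     0.007 -1.   ] y [0.155 0.988 0.007] w 0.0323 f 0.0 F [ 0.3 -0.5  0.2]
blank px [365.3 210.6] w [ 0.5353 -0.1506] ang(bar dir) -11.0 len 0.086 n 181 w 0.028 0.017
blank px [369.9 237.5] w [ 0.4538 -0.1634] ang(bar dir) -179.8 len 0.054 n 94 w 0.006 0.012
partial [ 0.415 -0.077]
cover ((501.5736083984375, -371.0123291015625), (226.33609008789062, 140.16798400878906), 86.87592315673828)
shift mm [ -78.5 -481.9  232.8]
turn deg [ 0.22 -0.26  2.08]
```

Emit:
apply_moves:
  plan:
    - [[-6.5,-40.2,0,0,0,0],[-6.5,-40.2,0,0,0,0],[-6.5,-40.2,0,0,0,0],[-6.5,-40.2,0,0,0,0],[-6.5,-40.2,0,0,0,0],[-6.5,-40.2,0,0,0,0],[-6.5,-40.2,0,0,0,0],[-6.5,-40.2,0,0,0,0],[-6.5,-40.2,0,0,0,0],[-6.5,-40.2,0,0,0,0]]
  gripper: 0.45

```text
time_s: 29.95
ee_pos: [0.5326, -0.073, 0.2409]
tcp_rot: [-0.243, -3.122, 0.0]
wrist_force: [0.5, 0.2, -1.0]
width: 0.0412
grasp_force: 0.0
```

Emit:
apply_moves:
  plan:
    - [[-6.5,-40.2,0,0,0,0],[-6.5,-40.2,0,0,0,2],[0,0,35,0,0,0],[0,0,40,0,0,0],[0,0,40,0,0,0],[0,0,20,0,0,0],[0,0,0,0,0,0],[0,0,0,0,0,0]]

```text
time_s: 30.62
ee_pos: [0.5318, -0.1528, 0.1056]
tcp_rot: [-0.298, -3.115, 0.001]
wrist_force: [0.1, 0.7, 0.5]
width: 0.0415
grasp_force: 0.0
```

```bash
python3 - <<'E'
from h import *
st()
togo([.5353,-.1506,.0105],down(79))
E
```

```text
30.62 j [-0.22   0.508  0.561  1.953 -0.366  0.795  1.928] p [ 0.5318 -0.1528  0.1056] z [-0.012  0.    -1.   ] y [ 0.19   0.982 -0.002] w 0.0415 f 0.0 F [0.1 0.7 0.5]
shift mm [-4.2  3.  95.1]
turn deg [-0.11 -0.7   0.06]
```

Emit:
apply_moves:
  plan:
    - [[-4.2,3,20,0,-0.7,0],[0,0,30,0,0,0],[0,0,28,0,0,0],[0,0,14,0,0,0],[0,0,4,0,0,0],[0,0,0,0,0,0],[0,0,0,0,0,0]]

```text
time_s: 31.2
ee_pos: [0.5391, -0.1513, 0.0124]
tcp_rot: [0.298, 3.121, -0.003]
wrist_force: [-0.2, 0.6, 0.4]
width: 0.0414
grasp_force: 0.0
```

Emit:
apply_moves:
  plan:
    - [[0,0,0,0,0,0],[0,0,0,0,0,0],[0,0,0,0,0,0],[0,0,0,0,0,0],[0,0,0,0,0,0],[0,0,0,0,0,0],[0,0,0,0,0,0]]
  gripper: 0

```text
time_s: 31.78
ee_pos: [0.5384, -0.1507, 0.0116]
tcp_rot: [0.298, 3.123, -0.002]
wrist_force: [-1.1, 0.4, 6.8]
width: 0.0177
grasp_force: 30.0
```

Emit:
apply_moves:
  plan:
    - [[0,0,-10,0,0,0],[0,0,-30,0,0,0],[0,0,-40,0,0,0],[0,0,-40,0,0,0],[0,0,-40,0,0,0],[0,0,-40,0,0,0],[0,0,-20,0,0,0],[0,0,0,0,0,0]]

```text
time_s: 32.45
ee_pos: [0.5395, -0.1514, 0.2363]
tcp_rot: [0.298, 3.115, -0.002]
wrist_force: [0.4, -0.2, -0.2]
width: 0.0178
grasp_force: 30.0
```

Emit:
apply_moves:
  plan:
    - [[7.5,37.7,0,0,0,0],[7.5,37.7,0,0,0,0],[7.5,37.7,0,0,0,0],[7.5,37.7,0,0,0,0],[7.5,37.7,0,0,0,0],[7.5,37.7,0,0,0,0],[7.5,37.7,0,0,0,0],[7.5,37.7,0,0,0,0],[7.5,37.7,0,0,0,0],[7.5,37.7,0,0,0,0]]

```text
time_s: 33.28
ee_pos: [0.5337, 0.2355, 0.2292]
tcp_rot: [0.299, 3.125, -0.004]
wrist_force: [1.1, -0.5, -0.9]
width: 0.0178
grasp_force: 30.0
```

```bash
python3 - <<'E'
from h import *
st()
drop(0)
E
```

```text
33.28 j [-0.874  0.367  0.508  1.792 -0.201  1.033  1.089] p [0.5337 0.2355 0.2292] z [ 0.002 -0.003 -1.   ] y [ 0.189  0.982 -0.002] w 0.0178 f 30.0 F [ 1.1 -0.5 -0.9]
shift mm [ 15.8  73.8 109. ]
turn deg [-0.14  0.12 -1.85]
```

Emit:
apply_moves:
  plan:
    - [[7.9,36.9,0,0,0,0],[7.9,36.9,0,0,0,-1.8],[0,0,10,0,0,0],[0,0,30,0,0,0],[0,0,30,0,0,0],[0,0,28,0,0,0],[0,0,10,0,0,0],[0,0,0,0,0,0],[0,0,0,0,0,0]]

```text
time_s: 34.03
ee_pos: [0.5338, 0.3089, 0.1219]
tcp_rot: [0.25, 3.129, -0.004]
wrist_force: [0.1, 0.0, -0.5]
width: 0.0174
grasp_force: 30.0
```

Emit:
apply_moves:
  plan:
    - [[0,0,0,0,0,0],[0,0,0,0,0,0],[0,0,0,0,0,0],[0,0,0,0,0,0],[0,0,0,0,0,0]]
  gripper: 0.35

```text
time_s: 34.45
ee_pos: [0.534, 0.3096, 0.1228]
tcp_rot: [0.249, 3.127, -0.001]
wrist_force: [-0.3, -0.1, 0.0]
width: 0.032
grasp_force: 0.0
```

Emit:
apply_moves:
  plan:
    - [[0,0,-20,0,0,0],[0,0,-40,0,0,0],[0,0,-40,0,0,0],[0,0,-20,0,0,0],[0,0,0,0,0,0]]

```text
time_s: 34.87
ee_pos: [0.536, 0.3108, 0.2479]
tcp_rot: [0.249, 3.121, 0.008]
wrist_force: [0.8, -0.2, 0.2]
width: 0.032
grasp_force: 0.0
```

```bash
python3 - <<'E'
from meas import *
st()
im=snap('top','t7'); b=blanks(im); cover(im)
togo([.4335,-.1617,.0105],down(86.5))
E
```

```text
34.87 j [-0.948  0.405  0.485  1.691 -0.207  1.085  1.011] p [0.536  0.3108 0.2479] z [ 0.011  0.004 -1.   ] y [0.159 0.987 0.006] w 0.032 f 0.0 F [ 0.8 -0.2  0.2]
partial [ 0.46  -0.164]
partial [ 0.412 -0.076]
cover ((501.5736083984375, -371.0123291015625), (226.33609008789062, 140.16798400878906), 86.87592315673828)
shift mm [  26.8 -482.7  232.8]
turn deg [ 0.16  0.43 -5.61]
```

Emit:
apply_moves:
  plan:
    - [[2.2,-40.2,0,0,0.4,0],[2.2,-40.2,0,0,0,0],[2.2,-40.2,0,0,0,0],[2.2,-40.2,0,0,0,0],[2.2,-40.2,0,0,0,0],[2.2,-40.2,0,0,0,0],[2.2,-40.2,0,0,0,0],[2.2,-40.2,0,0,0,0],[2.2,-40.2,0,0,0,0],[2.2,-40.2,0,0,0,0]]
  gripper: 0.45

```text
time_s: 35.75
ee_pos: [0.4462, -0.0853, 0.2416]
tcp_rot: [-0.248, -3.127, 0.001]
wrist_force: [0.5, 0.1, -1.1]
width: 0.0414
grasp_force: 0.0
```

Emit:
apply_moves:
  plan:
    - [[2.2,-40.2,0,0,0,0],[2.2,-40.2,0,0,0,-5.6],[0,0,20,0,0,0],[0,0,30,0,0,0],[0,0,30,0,0,0],[0,0,20,0,0,0],[0,0,0,0,0,0],[0,0,0,0,0,0]]

```text
time_s: 36.42
ee_pos: [0.4298, -0.1598, 0.1416]
tcp_rot: [-0.108, -3.132, 0.002]
wrist_force: [0.5, -0.2, 0.7]
width: 0.0413
grasp_force: 0.0
```

```bash
python3 - <<'E'
from h import *
st()
togo([.4335,-.1617,.0105],down(86.5)); snap('wrist','w8')
E
```

```text
36.42 j [-0.328  0.307  0.716  2.159 -0.282  0.774  2.072] p [ 0.4298 -0.1598  0.1416] z [-0.008 -0.001 -1.   ] y [ 0.069  0.998 -0.002] w 0.0413 f 0.0 F [ 0.5 -0.2  0.7]
shift mm [ -4.8  -1.4 131.1]
turn deg [-0.09 -0.43 -0.46]
```

View pics/w8.png

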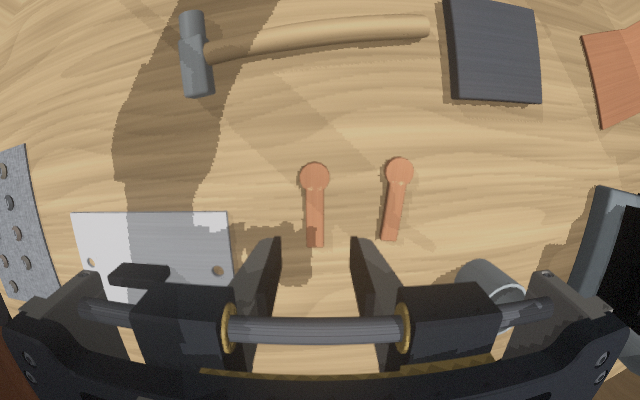

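The target blank spans (315,176) to (315,245) and is centred between the fingers. The last blank is at (395,200).

Emit:
apply_moves:
  plan:
    - [[-4.8,-1.4,25,0,-0.4,-0.4],[0,0,35,0,0,0],[0,0,35,0,0,0],[0,0,22,0,0,0],[0,0,10,0,0,0],[0,0,4,0,0,0],[0,0,0,0,0,0],[0,0,0,0,0,0]]

```text
time_s: 37.13
ee_pos: [0.4374, -0.1621, 0.0131]
tcp_rot: [0.096, 3.134, -0.002]
wrist_force: [-1.0, 0.1, 0.4]
width: 0.0417
grasp_force: 0.0
```

```bash
python3 - <<'E'
from h import *
st()
togo([.4335,-.1617,.0105],down(86.5))
E
```

```text
37.13 j [-0.13   0.56   0.502  2.199 -0.561  0.5    2.317] p [ 0.4374 -0.1621  0.0131] z [ 0.006 -0.002 -1.   ] y [ 0.062  0.998 -0.001] w 0.0417 f 0.0 F [-1.   0.1  0.4]
shift mm [4.  0.2 2.6]
turn deg [-0.08  0.36 -0.03]
```

Emit:
apply_moves:
  plan:
    - [[3,0,2,0,0.3,0],[0,0,0,0,0,0],[0,0,0,0,0,0],[0,0,0,0,0,0],[0,0,0,0,0,0],[0,0,0,0,0,0],[0,0,0,0,0,0],[0,0,0,0,0,0]]
  gripper: 0

```text
time_s: 37.8
ee_pos: [0.4336, -0.1614, 0.0102]
tcp_rot: [-0.096, -3.139, 0.001]
wrist_force: [-1.1, 1.1, 6.3]
width: 0.0177
grasp_force: 30.0
```

Emit:
apply_moves:
  plan:
    - [[0,0,-10,0,0,0],[0,0,-30,0,0,0],[0,0,-40,0,0,0],[0,0,-40,0,0,0],[0,0,-40,0,0,0],[0,0,-40,0,0,0],[0,0,-25,0,0,0],[0,0,0,0,0,0]]

```text
time_s: 38.47
ee_pos: [0.4362, -0.1624, 0.2398]
tcp_rot: [0.097, 3.132, -0.0]
wrist_force: [0.7, -0.7, -0.5]
width: 0.0175
grasp_force: 30.0
```

Emit:
apply_moves:
  plan:
    - [[-5.6,37.7,0,0,0,0],[-5.6,37.7,0,0,0,0],[-5.6,37.7,0,0,0,0],[-5.6,37.7,0,0,0,0],[-5.6,37.7,0,0,0,0],[-5.6,37.7,0,0,0,0],[-5.6,37.7,0,0,0,0],[-5.6,37.7,0,0,0,0],[-5.6,37.7,0,0,0,0],[-5.6,37.7,0,0,0,0]]

```text
time_s: 39.3
ee_pos: [0.512, 0.213, 0.2334]
tcp_rot: [-0.097, -3.137, 0.003]
wrist_force: [0.9, -0.0, -0.3]
width: 0.0175
grasp_force: 30.0
```

```bash
python3 - <<'E'
from h import *
st()
drop(-.025)
E
```

```text
39.3 j [-0.912  0.318  0.564  1.856 -0.196  1.027  1.241] p [0.512  0.213  0.2334] z [-0.003 -0.002 -1.   ] y [ 0.062  0.998 -0.002] w 0.0175 f 30.0 F [ 0.9 -0.  -0.3]
shift mm [-12.2  74.1 113.2]
turn deg [-0.12 -0.18  5.53]
```

Emit:
apply_moves:
  plan:
    - [[-6,37,0,0,0,0],[-6,37,0,0,0,5.5],[0,0,10,0,0,0],[0,0,30,0,0,0],[0,0,30,0,0,0],[0,0,28,0,0,0],[0,0,12,0,0,0],[0,0,0,0,0,0],[0,0,0,0,0,0]]

```text
time_s: 40.05
ee_pos: [0.529, 0.2841, 0.124]
tcp_rot: [-0.248, -3.13, 0.003]
wrist_force: [0.3, 0.4, -0.0]
width: 0.0176
grasp_force: 30.0
```

Emit:
apply_moves:
  plan:
    - [[0,0,0,0,0,0],[0,0,0,0,0,0],[0,0,0,0,0,0],[0,0,0,0,0,0],[0,0,0,0,0,0]]
  gripper: 0.35

```text
time_s: 40.47
ee_pos: [0.5293, 0.2849, 0.1249]
tcp_rot: [-0.247, -3.131, -0.0]
wrist_force: [-1.4, 0.0, -0.7]
width: 0.032
grasp_force: 0.0
```

Emit:
apply_moves:
  plan:
    - [[0,0,-20,0,0,0],[0,0,-40,0,0,0],[0,0,-40,0,0,0],[0,0,-20,0,0,0],[0,0,0,0,0,0]]

```text
time_s: 40.88
ee_pos: [0.532, 0.2858, 0.2498]
tcp_rot: [0.247, 3.126, 0.008]
wrist_force: [0.7, -0.5, 0.5]
width: 0.0317
grasp_force: 0.0
```

```bash
python3 - <<'E'
from meas import *
st()
im=snap('top','t9'); b=blanks(im); cover(im)
togo([.4335,-.0801,.0105],down(80.6))
E
```

```text
40.88 j [-0.981  0.386  0.565  1.729 -0.232  1.085  1.071] p [0.532  0.2858 0.2498] z [ 0.006  0.005 -1.   ] y [0.157 0.988 0.006] w 0.0317 f 0.0 F [ 0.7 -0.5  0.5]
partial [ 0.413 -0.076]
cover ((501.56085205078125, -371.001708984375), (226.3776092529297, 140.15939331054688), 86.86659240722656)
shift mm [  39.  -376.9  235.3]
turn deg [0.18 0.12 0.38]
```

Emit:
apply_moves:
  plan:
    - [[3.9,-37.7,0,0,0,0],[3.9,-37.7,0,0,0,0],[3.9,-37.7,0,0,0,0],[3.9,-37.7,0,0,0,0],[3.9,-37.7,0,0,0,0],[3.9,-37.7,0,0,0,0],[3.9,-37.7,0,0,0,0],[3.9,-37.7,0,0,0,0],[3.9,-37.7,0,0,0,0],[3.9,-37.7,0,0,0,0.4]]
  gripper: 0.45

```text
time_s: 41.77
ee_pos: [0.4298, -0.0828, 0.2436]
tcp_rot: [-0.257, -3.128, 0.001]
wrist_force: [1.2, 0.6, -0.1]
width: 0.0411
grasp_force: 0.0
```

Emit:
apply_moves:
  plan:
    - [[0,0,15,0,0,0],[0,0,35,0,0,0],[0,0,35,0,0,0],[0,0,35,0,0,0],[0,0,30,0,0,0],[0,0,10,0,0,0],[0,0,0,0,0,0],[0,0,0,0,0,0]]

```text
time_s: 42.43
ee_pos: [0.431, -0.0821, 0.0847]
tcp_rot: [-0.259, -3.128, 0.003]
wrist_force: [0.7, -0.1, 0.8]
width: 0.0412
grasp_force: 0.0
```

```bash
python3 - <<'E'
from h import *
st()
togo([.4335,-.0801,.0105],down(80.6))
E
```

```text
42.43 j [-0.456  0.392  0.674  2.24  -0.412  0.633  1.924] p [ 0.431  -0.0821  0.0847] z [-0.003 -0.001 -1.   ] y [ 0.164  0.986 -0.002] w 0.0412 f 0.0 F [ 0.7 -0.1  0.8]
shift mm [-2.4  2.5 74.2]
turn deg [-0.11 -0.15 -0.06]
```

Emit:
apply_moves:
  plan:
    - [[-1,2.5,20,0,0,0],[0,0,25,0,0,0],[0,0,18,0,0,0],[0,0,8,0,0,0],[0,0,3,0,0,0],[0,0,0,0,0,0],[0,0,0,0,0,0]]

```text
time_s: 43.02
ee_pos: [0.4336, -0.0796, 0.0118]
tcp_rot: [0.258, 3.13, -0.001]
wrist_force: [0.1, -0.4, 0.7]
width: 0.0416
grasp_force: 0.0
```

Emit:
apply_moves:
  plan:
    - [[0,0,0,0,0,0],[0,0,0,0,0,0],[0,0,0,0,0,0],[0,0,0,0,0,0],[0,0,0,0,0,0],[0,0,0,0,0,0],[0,0,0,0,0,0]]
  gripper: 0

```text
time_s: 43.6
ee_pos: [0.4328, -0.0794, 0.011]
tcp_rot: [-0.258, -3.13, 0.001]
wrist_force: [-0.5, 0.4, 6.2]
width: 0.0178
grasp_force: 30.0
```

Emit:
apply_moves:
  plan:
    - [[0,0,-10,0,0,0],[0,0,-30,0,0,0],[0,0,-40,0,0,0],[0,0,-40,0,0,0],[0,0,-40,0,0,0],[0,0,-40,0,0,0],[0,0,-25,0,0,0],[0,0,0,0,0,0]]

```text
time_s: 44.27
ee_pos: [0.4356, -0.0797, 0.2404]
tcp_rot: [0.258, 3.124, 0.004]
wrist_force: [0.7, -0.7, 0.5]
width: 0.0173
grasp_force: 30.0
```

Emit:
apply_moves:
  plan:
    - [[-3.1,38.8,0,0,0,0],[-3.1,38.8,0,0,0,0],[-3.1,38.8,0,0,0,0],[-3.1,38.8,0,0,0,0],[-3.1,38.8,0,0,0,0],[-3.1,38.8,0,0,0,0],[-3.1,38.8,0,0,0,0],[-3.1,38.8,0,0,0,0],[-3.1,38.8,0,0,0,0],[-3.1,38.8,0,0,0,0]]

```text
time_s: 45.1
ee_pos: [0.5264, 0.2998, 0.2339]
tcp_rot: [-0.258, -3.128, 0.004]
wrist_force: [0.6, -1.0, -0.2]
width: 0.0179
grasp_force: 30.0
```

```bash
python3 - <<'E'
from h import *
st()
drop(.025)
E
```

```text
45.1 j [-1.044  0.424  0.624  1.734 -0.276  1.077  1.077] p [0.5264 0.2998 0.2339] z [-0.004 -0.002 -1.   ] y [ 0.164  0.986 -0.003] w 0.0179 f 30.0 F [ 0.6 -1.  -0.2]
shift mm [ -4.2  37.1 113.8]
turn deg [-0.17 -0.18 -0.37]
```

Emit:
apply_moves:
  plan:
    - [[-4,35,0,0,0,0],[0,0,10,0,0,0],[0,0,30,0,0,0],[0,0,30,0,0,0],[0,0,28,0,0,0],[0,0,12,0,0,0],[0,0,0,0,0,0],[0,0,0,0,0,0]]

```text
time_s: 45.77
ee_pos: [0.5365, 0.3316, 0.1249]
tcp_rot: [-0.259, -3.129, 0.004]
wrist_force: [0.3, 0.5, -0.4]
width: 0.0174
grasp_force: 30.0
```

Emit:
apply_moves:
  plan:
    - [[0,0,0,0,0,0],[0,0,0,0,0,0],[0,0,0,0,0,0],[0,0,0,0,0,0],[0,0,0,0,0,0]]
  gripper: 0.35

```text
time_s: 46.18
ee_pos: [0.5368, 0.3326, 0.1259]
tcp_rot: [-0.258, -3.13, -0.0]
wrist_force: [-0.2, -0.4, 0.1]
width: 0.0322
grasp_force: 0.0
```

Emit:
apply_moves:
  plan:
    - [[0,0,-20,0,0,0],[0,0,-40,0,0,0],[0,0,-40,0,0,0],[0,-15,-40,0,0,0],[0,-15,-40,0,0,0],[0,0,-20,0,0,0],[0,0,0,0,0,0],[0,0,0,0,0,0],[0,0,0,0,0,0]]

```text
time_s: 46.93
ee_pos: [0.5313, 0.3038, 0.3222]
tcp_rot: [-0.257, -3.128, 0.002]
wrist_force: [-0.8, -0.6, 0.4]
width: 0.0322
grasp_force: 0.0
```

```bash
python3 - <<'E'
from meas import *
st()
print(cams.get_calibration('wrist'))
snap('wrist','w10')
im=snap('top','t10'); b=blanks(im); cover(im)
E
```

```text
46.93 j [-1.069  0.358  0.655  1.615 -0.227  1.25   1.036] p [0.5313 0.3038 0.3222] z [-0.003 -0.001 -1.   ] y [ 0.163  0.987 -0.002] w 0.0322 f 0.0 F [-0.8 -0.6  0.4]
{'mtx': array([[309.70691629,   0.        , 315.23485828],
       [  0.        , 309.70691629, 204.65326286],
       [  0.        ,   0.        ,   1.        ]]), 'rvec': array([-2.22306569, -1.88643265, -0.26300215]), 'tvec': array([-0.38663911, -0.51540866,  0.35820092])}
cover ((501.70947265625, -371.0264587402344), (226.3806915283203, 140.489013671875), 86.85101318359375)
```

View pics/w10.png

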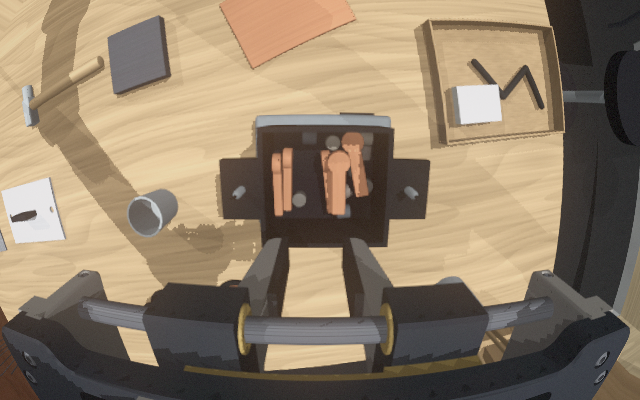

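All five blanks and the cores lie low in the tub, around (270–370, 130–215) in the picture. The studs are at (238,192) and (411,193). I'll refine the tumbler pose from the stud blobs in two cameras.

```bash
cat > studs.py <<'E'
from h import *
from scipy.optimize import least_squares
def blob(im,box,thr=75):
    x0,y0,x1,y1=box; g=im[y0:y1,x0:x1].min(2).astype(float)
    m=(g>thr).astype(np.uint8); n,l,s,c=cv2.connectedComponentsWithStats(m); i=1+np.argmax(s[1:,4]); print('blob',s[i]+[x0,y0,0,0,0],(c[i]+[x0,y0]).round(1))
    return c[i]+[x0,y0]
def studfit(obs,zm=.165):
    # obs: list of (cam, calibray o,d, side)
    def f(q):
        r=[]
        for o,d,sg in obs:
            a=q[2]; p=np.array([q[0]-sg*.095*np.sin(a),q[1]+sg*.095*np.cos(a),zm]); t=(p-o)@d/(d@d); r+=list((o+t*d-p)*1000)
        return r
    s=least_squares(f,[.53,.31,-.158]); print('fit',s.x.round(4),np.degrees(s.x[2]).round(2),np.round(s.fun,1).reshape(-1,3).tolist())
E
python3 - <<'E'
from studs import *
w=cv2.imread('pics/w10_raw.png')[:,:,::-1]; t=cv2.imread('pics/t0_raw.png')[:,:,::-1]
ow=[]; ot=[]
for sg,bw,bt in((1,(400,180,424,206),(160,198,172,206)),(-1,(228,180,250,206),(229,208,242,217))):
    ow.append((*ray('wrist',blob(w,bw)),sg)); ot.append((*ray('top',blob(t,bt)),sg))
studfit(ow); studfit(ot); studfit(ow+ot)
E
python3 - <<'E'
import cv2
w=cv2.imread('pics/w10_raw.png');t=cv2.imread('pics/t0_raw.png')
import numpy as np
a=cv2.resize(w[175:210,225:255],(300,350),interpolation=0);b=cv2.resize(w[175:210,395:425],(300,350),interpolation=0)
c=cv2.resize(t[190:220,155:175],(200,300),interpolation=0)
cv2.imwrite('pics/stud.png',np.hstack([a,b]))
E
```

```text
blob [404 186  15  14 119] [410.7 191.9]
blob [162 200   6   4  14] [164.2 201.4]
blob [232 186  14  13 117] [238.7 191.7]
blob [232 212   4   3  11] [233.6 213.1]
fit [ 0.5321  0.3149 -0.1633] -9.36 [[-0.2, -1.0, -0.3], [0.2, 1.0, -0.3]]
fit [ 0.5322  0.3127 -0.164 ] -9.39 [[0.0, 0.2, 0.1], [-0.0, -0.2, -0.0]]
fit [ 0.5321  0.3138 -0.1633] -9.36 [[-0.3, 0.0, -0.1], [0.2, 2.0, -0.6], [0.2, -0.8, -0.3], [-0.0, -1.2, -0.3]]
```

View pics/stud.png

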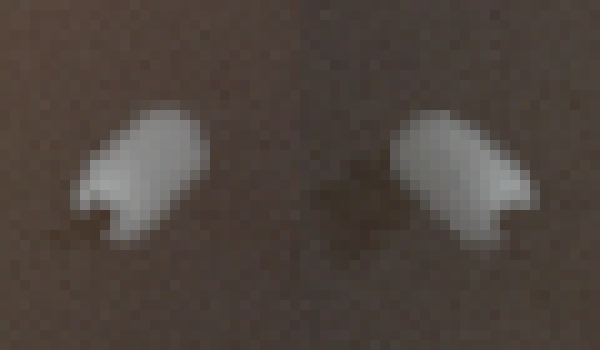

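The studs agree across both cameras, so the tumbler is at about (0.532, 0.314) with yaw −9.4°. Moving to the cover.

Emit:
apply_moves:
  plan:
    - [[-4.75,-39.5,0,0,0,0],[-4.75,-39.5,0,0,0,0],[-4.75,-39.5,0,0,0,0],[-4.75,-39.5,0,0,0,0],[-4.75,-39.5,0,0,0,0],[-4.75,-39.5,0,0,0,0],[-4.75,-39.5,0,0,0,0],[-4.75,-39.5,0,0,0,0],[-4.75,-39.5,0,0,0,0],[-4.75,-39.5,0,0,0,0]]
  gripper: 0.5

```text
time_s: 47.87
ee_pos: [0.5133, -0.0953, 0.3225]
tcp_rot: [-0.257, -3.128, 0.002]
wrist_force: [0.9, 0.0, 0.2]
width: 0.0462
grasp_force: 0.0
```

Emit:
apply_moves:
  plan:
    - [[-4.75,-39.5,0,0,0,0],[-4.75,-39.5,0,0,0,0],[-4.75,-39.5,0,0,0,0],[-4.75,-39.5,0,0,0,0],[-4.75,-39.5,0,0,0,0],[-4.75,-39.5,0,0,0,0],[-4.75,-39.5,0,0,0,0],[0,0,0,0,0,7],[0,0,0,0,0,7],[0,0,0,0,0,7]]

```text
time_s: 48.7
ee_pos: [0.5006, -0.3732, 0.322]
tcp_rot: [-0.837, -3.023, 0.003]
wrist_force: [0.7, 0.3, -0.6]
width: 0.0457
grasp_force: 0.0
```

Emit:
apply_moves:
  plan:
    - [[0,0,0,0,0,7],[0,0,0,0,0,7],[0,0,0,0,0,7],[0,0,0,0,0,7],[0,0,0,0,0,7],[0,0,0,0,0,7],[0,0,0,0,0,7],[0,0,0,0,0,7],[0,0,0,0,0,6.7],[0,0,0,0,0,0]]

```text
time_s: 49.53
ee_pos: [0.5017, -0.3715, 0.322]
tcp_rot: [-2.282, -2.155, 0.007]
wrist_force: [0.0, 0.2, -0.6]
width: 0.0457
grasp_force: 0.0
```

Emit:
apply_moves:
  plan:
    - [[0,0,20,0,0,0],[0,0,40,0,0,0],[0,0,40,0,0,0],[0,0,40,0,0,0],[0,0,20,0,0,0],[0,0,0,0,0,0],[0,0,0,0,0,0],[0,0,0,0,0,0]]

```text
time_s: 50.2
ee_pos: [0.5019, -0.3732, 0.1651]
tcp_rot: [2.279, 2.161, -0.004]
wrist_force: [0.5, 0.2, -0.2]
width: 0.0462
grasp_force: 0.0
```

```bash
python3 - <<'E'
from meas import *
st(); togo([.5017,-.371,.020],down(-3.13)); snap('wrist','w11')
E
```

```text
50.2 j [-0.161  0.745  1.12   1.766 -0.741  1.121  1.152] p [ 0.5019 -0.3732  0.1651] z [-0.001 -0.003 -1.   ] y [ 0.999 -0.053 -0.001] w 0.0462 f 0.0 F [ 0.5  0.2 -0.2]
shift mm [  2.5  -0.2 145.1]
turn deg [-0.04  0.15  0.08]
```

View pics/w11.png

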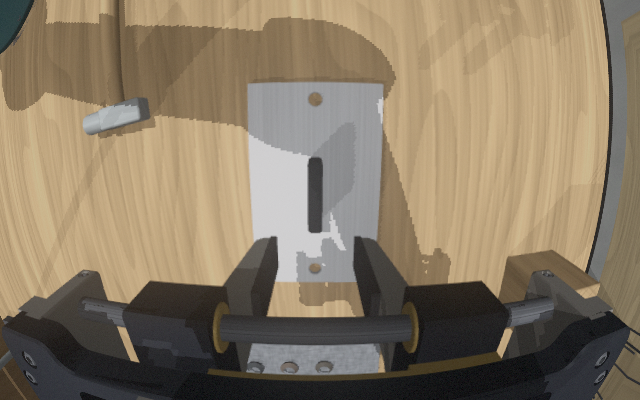

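The handle spans (315,157–232) between the fingers, and the holes are at (315,99) and (315,267). I'll cross-check the cover's centre from the holes.

```bash
python3 - <<'E'
from h import *
a=px2w('wrist',(315,99),.005);b=px2w('wrist',(315,267.5),.005);print(a,b,(a+b)/2,np.hypot(*(a-b)[:2]),np.degrees(np.arctan2(*(a-b)[:2])))
im=cv2.imread('pics/w11_raw.png')[:,:,::-1].astype(int)
for y0,y1 in((90,109),(259,276)):
    g=im[y0:y1,304:328]; m=(g[:,:,0]-g[:,:,2])>35; v,u=np.where(m); c=(u.mean()+304,v.mean()+y0); print(c,m.sum(),px2w('wrist',c,.004))
E
```

```text
[ 0.50748616 -0.27523065  0.005     ] [ 0.49729543 -0.46500436  0.005     ] [ 0.50239079 -0.3701175   0.005     ] 0.19004713586974992 3.073793143388006
(np.float64(314.875), np.float64(98.96428571428571)) 112 [ 0.50736185 -0.2751309   0.004     ]
(np.float64(314.5438596491228), np.float64(266.94736842105266)) 57 [ 0.49676938 -0.46476533  0.004     ]
```

Emit:
apply_moves:
  plan:
    - [[2.7,0,25,0,0,0],[0,0,35,0,0,0],[0,0,35,0,0,0],[0,0,28,0,0,0],[0,0,14,0,0,0],[0,0,6,0,0,0],[0,0,2,0,0,0],[0,0,0,0,0,0],[0,0,0,0,0,0]]

```text
time_s: 51.0
ee_pos: [0.5023, -0.3707, 0.0206]
tcp_rot: [2.279, 2.159, -0.002]
wrist_force: [0.5, -0.2, -0.7]
width: 0.046
grasp_force: 0.0
```

Emit:
apply_moves:
  plan:
    - [[0,0,0,0,0,0],[0,0,0,0,0,0],[0,0,0,0,0,0],[0,0,0,0,0,0],[0,0,0,0,0,0],[0,0,0,0,0,0],[0,0,0,0,0,0],[0,0,0,0,0,0]]
  gripper: 0
  force: 50

```text
time_s: 51.67
ee_pos: [0.5015, -0.3697, 0.019]
tcp_rot: [-2.281, -2.16, 0.003]
wrist_force: [-0.7, 0.9, 3.0]
width: 0.0134
grasp_force: 50.0
```

```bash
python3 - <<'E'
from meas import *
st()
s=state(); T=R.from_rotvec(s['tcp_rot']); print('cover in tool', T.inv().apply(np.array([.5020,-.3703,0])-s['ee_pos']), 'tool yaw', np.degrees(np.arctan2(*T.as_matrix()[:2,1][::-1])))
E
```

```text
51.67 j [-0.062  0.909  0.938  1.831 -0.929  0.916  1.266] p [ 0.5015 -0.3697  0.019 ] z [-0.001 -0.001 -1.   ] y [ 0.999 -0.055 -0.001] w 0.0134 f 50.0 F [-0.7  0.9  3. ]
cover in tool [-0.00055168  0.00056965  0.01897875] tool yaw -3.1297940583623154
```

Emit:
apply_moves:
  plan:
    - [[0,0,-8,0,0,0],[0,0,-20,0,0,0],[0,0,-35,0,0,0],[0,0,-40,0,0,0],[0,0,-40,0,0,0],[0,0,-40,0,0,0],[0,0,-40,0,0,0],[0,0,-35,0,0,0],[0,0,-20,0,0,0],[10,0,0,0,0,0]]

```text
time_s: 52.5
ee_pos: [0.502, -0.363, 0.3018]
tcp_rot: [2.279, 2.152, -0.003]
wrist_force: [0.2, 0.1, -4.5]
width: 0.0137
grasp_force: 50.0
```

Emit:
apply_moves:
  plan:
    - [[24,0,0,0,0,0],[38,0,0,0,0,0],[38,0,0,0,0,0],[38,0,0,0,0,0],[38,0,0,0,0,0],[38,0,0,0,0,0],[38,0,0,0,0,0],[38,0,0,0,0,0],[38,0,0,0,0,0],[38,0,0,0,0,0]]

```text
time_s: 53.33
ee_pos: [0.5212, 0.0079, 0.296]
tcp_rot: [-2.28, -2.158, 0.004]
wrist_force: [0.3, -0.2, -4.4]
width: 0.0138
grasp_force: 50.0
```

Emit:
apply_moves:
  plan:
    - [[38,0,0,0,0,0],[38,0,0,0,0,0],[38,0,0,0,0,0],[38,0,0,0,0,0],[38,0,0,0,0,0],[38,0,0,0,0,0],[38,0,0,0,0,2],[24,0,0,0,0,2.2],[10,0,0,0,0,2],[0,0,0,0,0,0]]

```text
time_s: 54.17
ee_pos: [0.5391, 0.3089, 0.2946]
tcp_rot: [-2.39, -2.039, 0.007]
wrist_force: [-0.7, -0.2, -4.3]
width: 0.0138
grasp_force: 50.0
```

```bash
python3 - <<'E'
from meas import *
st(); togo([.5322,.3140,.23],down(-9.4))
E
```

```text
54.17 j [-1.439  0.742  1.415  1.647 -0.74   1.413 -0.09 ] p [0.5391 0.3089 0.2946] z [-0.003 -0.003 -1.   ] y [ 0.988 -0.157 -0.003] w 0.0138 f 50.0 F [-0.7 -0.2 -4.3]
shift mm [ 4.1 -7.5 64.6]
turn deg [-0.17  0.19  0.35]
```

Emit:
apply_moves:
  plan:
    - [[2,-4,20,0,0,0.35],[2,-3.5,25,0,0,0],[0,0,20,0,0,0],[0,0,12,0,0,0],[0,0,2,0,0,0],[0,0,0,0,0,0],[0,0,0,0,0,0],[0,0,0,0,0,0]]

```text
time_s: 54.83
ee_pos: [0.5342, 0.3102, 0.2185]
tcp_rot: [2.401, 2.026, -0.0]
wrist_force: [-0.2, 0.1, -4.0]
width: 0.0139
grasp_force: 50.0
```

```bash
python3 - <<'E'
from meas import *
st(); togo([.5322,.3140,.2],down(-9.4)); 
snap('wrist','w12',(215,20,415,300),2)
snap('top','t12')
a=cv2.imread('pics/w12.png'); b=cv2.resize(cv2.imread('pics/t12_raw.png')[165:250,150:260],None,fx=3.6,fy=3.6,interpolation=2)
c=np.zeros((600,800,3),np.uint8); c[:560,:400]=a; c[:b.shape[0],400:400+b.shape[1]]=b[:,:400]; cv2.imwrite('pics/m12.png',c)
E
```

```text
54.83 j [-1.426  0.803  1.349  1.744 -0.818  1.292 -0.052] p [0.5342 0.3102 0.2185] z [-0. -0. -1.] y [ 0.986 -0.168  0.   ] w 0.0139 f 50.0 F [-0.2  0.1 -4. ]
shift mm [ 3.4 -2.7 18.5]
turn deg [ 0.   0.  -0.3]
```

View pics/m12.png

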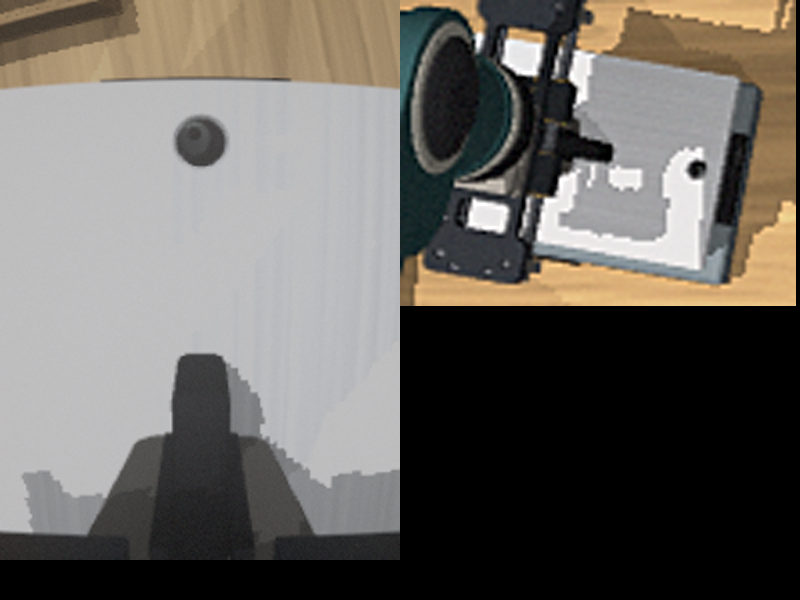

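The left stud's tip shows through the hole: the hole is at (315.5,90.5) and the tip at about (312.5,86) in full-image pixels. Computing the offset.

```bash
python3 - <<'E'
from meas import *
im=cv2.imread('pics/w12_raw.png'); g=im[78:104,303:328].mean(2)
print(np.round(g[::1,::1]).astype(int))
h=px2w('wrist',(315.5,90.3),.2055); t=px2w('wrist',(312.5,86),.18); print(h,t)
s=state();T=R.from_rotvec(s['tcp_rot']); print('tip-hole in tool mm',T.inv().apply(t-h)*1000)
exp=np.array([.5322,.314])+.095*np.array([np.sin(np.radians(9.36)),np.cos(np.radians(9.36))]); print('exp stud',exp); print('exp hole',s['ee_pos']+T.apply([.0945,0,0]))
E
```

```text
[[188 187 189 188 184 173 165 147 144 130 124 123 123 127 129 127 139 154
  165 176 184 188 188 189 189]
 [187 188 189 183 170 148 130 120 112 104 105  97  98 105 103 103 114 125
  138 151 166 179 187 189 188]
 [188 188 180 165 146 126 117  99  93  91  82  76  76  76  74  76  80  99
  114 131 146 157 179 187 189]
 [188 181 159 140 124 104 101  99 106 105  99  93  88  77  68  70  69  72
   82 105 134 146 159 178 187]
 [186 162 145 129 109 103 109 104 107 109 106 105 101  88  75  70  69  68
   72  81 102 134 147 160 180]
 [170 144 135 110  94 101 106  87  84  85  86  92  93  91  88  75  68  68
   67  70  76  95 137 148 173]
 [146 137 112  90  84  86  87  74  67  69  71  81  92  93  92  83  73  68
   68  66  68  76 104 137 161]
 [137 117  91  82  81  85  76  67  67  68  67  71  83  93  92  90  77  69
   70  67  68  71  76 110 142]
 [138 101  83  79  82  78  73  65  71  67  67  65  76  92  89  89  81  73
   67  72  69  65  66 105 140]
 [125  82  78  81  82  78  73  70  65  66  64  63  76  91  88  92  82  73
   68  68  69  71  70  77 131]
 [105  75  77  79  78  75  72  65  63  65  65  68 
[... 1135 characters left out ...]
 68  65  65  66  63  65  61  66  65  66  65
   62  69  85 117 167 180 186]
 [188 179 172 158 129  96  69  68  66  65  68  66  67  66  65  65  69  64
   75  93 133 175 179 184 187]
 [188 188 183 177 175 152  90  73  65  67  69  69  66  69  69  66  72  69
   92 136 177 179 185 189 190]
 [188 188 190 186 183 176 164 140  91  73  67  69  66  67  67  69 104 121
  145 178 184 188 188 189 190]
 [188 189 189 189 190 188 183 174 166 166 153 142 143 144 145 168 173 177
  182 186 186 190 189 190 190]]
[0.55032403 0.40414228 0.2055    ] [0.54928289 0.40941556 0.18      ]
tip-hole in tool mm [ 5.02706386 -1.90094042 25.50012904]
exp stud [0.54765053 0.40773516]
exp hole [0.54984628 0.40363597 0.2181602 ]
```

Emit:
apply_moves:
  plan:
    - [[2.5,-1,0,0,0,-0.3],[2,-1.1,0,0,0,0],[0,0,5,0,0,0],[0,0,6,0,0,0],[0,0,5,0,0,0],[0,0,3,0,0,0],[0,0,0,0,0,0],[0,0,0,0,0,0],[0,0,0,0,0,0]]

```text
time_s: 55.68
ee_pos: [0.5322, 0.3152, 0.1982]
tcp_rot: [-2.396, -2.032, 0.003]
wrist_force: [-0.9, 0.3, -4.4]
width: 0.0136
grasp_force: 50.0
```

```bash
python3 - <<'E'
from meas import *
st(); togo([.5322,.3140,.169],down(-9.4)); 
snap('wrist','w13')
im=cv2.imread('pics/w13_raw.png'); print(im[76:108:1,301:330].mean(2).round().astype(int))
E
```

```text
55.68 j [-1.422  0.823  1.325  1.758 -0.841  1.265 -0.043] p [0.5322 0.3152 0.1982] z [-0.002 -0.001 -1.   ] y [ 0.987 -0.163 -0.001] w 0.0136 f 50.0 F [-0.9  0.3 -4.4]
shift mm [-1.1  0.2 29.2]
turn deg [-0.08  0.07  0.01]
[[189 188 187 188 189 188 189 190 189 189 187 187 188 184 181 181 188 189
  189 188 188 188 189 188 188 186 188 189 189]
 [188 187 188 188 188 189 189 189 187 174 174 165 162 158 154 156 164 164
  167 179 186 189 189 187 187 188 189 189 189]
 [189 188 187 188 189 189 184 174 164 147 147 127 118 118 122 127 131 128
  140 154 166 175 184 187 187 189 189 188 187]
 [188 188 187 188 189 183 169 149 132 121 115 103  98  93  96 102 103 105
  116 127 139 151 165 178 187 189 188 188 189]
 [188 188 187 188 180 165 148 134 116  97  90  82  76  75  76  75  75  77
   84 103 113 122 133 157 178 186 189 188 188]
 [188 187 189 181 160 141 131 115  87  74  75  71  69  67  69  67  67  69
   70  71  78  87 111 144 160 177 186 189 188]
 [188 187 184 163 140 124 104  79  70  68  70  66  67  68  70  68  67  69
   70  71  69  80 101 140 147 160 181 189 189]
 [190 186 170 141 118  97  79
[... 2296 characters left out ...]
182 176 166 139  92  71  67  67  67  66  69  66
  106 117 146 177 183 187 188 189 189 189 188]
 [189 187 188 188 189 189 189 187 181 173 165 165 153 142 144 142 145 169
  173 175 179 184 189 189 188 189 190 189 189]
 [189 188 187 187 188 191 190 190 189 185 182 179 176 175 175 176 179 183
  183 185 189 187 189 188 189 190 190 191 189]
 [188 188 187 189 189 190 191 190 190 188 187 186 186 186 186 186 188 187
  188 189 190 189 189 189 188 190 191 189 188]
 [189 188 188 188 189 189 190 191 189 188 188 187 188 189 189 189 189 189
  189 191 191 190 189 187 189 188 190 190 189]
 [190 189 189 189 188 189 190 190 190 189 189 188 188 189 189 188 189 189
  191 191 189 190 189 189 189 188 190 190 188]]
```

```bash
python3 - <<'E'
from meas import *
h=px2w('wrist',(315.1,90.6),.185); t=px2w('wrist',(318,90.3),.18)
s=state();T=R.from_rotvec(s['tcp_rot']); print('tip-hole in tool mm',T.inv().apply(t-h)*1000)
E
```

```text
tip-hole in tool mm [0.60549045 1.66293053 4.99732478]
```

Emit:
apply_moves:
  plan:
    - [[0.2,1,0,0,0,0.3],[0,0,4,0,0,0],[0,0,5,0,0,0],[0,0,5,0,0,0],[0,0,4,0,0,0],[0,0,0,0,0,0],[0,0,0,0,0,0]]

```text
time_s: 56.32
ee_pos: [0.5328, 0.3152, 0.1796]
tcp_rot: [-2.401, -2.026, 0.004]
wrist_force: [-0.4, -1.3, -3.7]
width: 0.0138
grasp_force: 50.0
```

```bash
python3 - <<'E'
from meas import *
st(); togo([.5322,.3140,.169],down(-9.4)); 
snap('wrist','w14')
im=cv2.imread('pics/w14_raw.png'); snap('side','s14',(200,80,340,220),4)
c=np.zeros((560,800,3),np.uint8); c[:,:560]=cv2.imread('pics/s14.png'); c[:240,560:]=cv2.resize(im[70:110,296:336],(240,240),interpolation=0); cv2.imwrite('pics/m14.png',c)
E
```

```text
56.32 j [-1.411  0.842  1.303  1.772 -0.863  1.241 -0.035] p [0.5328 0.3152 0.1796] z [-0.002 -0.001 -1.   ] y [ 0.986 -0.168 -0.002] w 0.0138 f 50.0 F [-0.4 -1.3 -3.7]
shift mm [-1.3 -0.4 10.6]
turn deg [-0.12  0.1  -0.27]
```

View pics/m14.png

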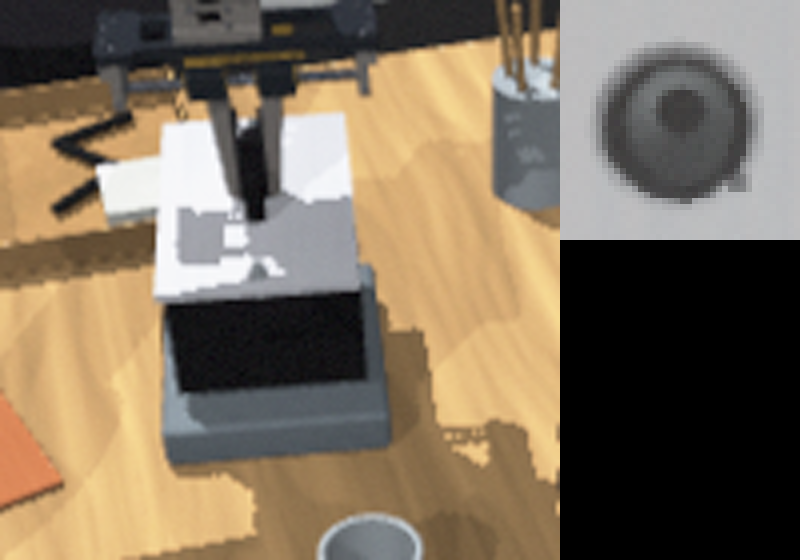

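Both studs are through their holes: the near cone shows at (258,270) and the far stud is centred in its hole. Lowering the rest of the way.

Emit:
apply_moves:
  plan:
    - [[0,0,3,0,0,0],[0,0,3,0,0,0],[0,0,2.5,0,0,0],[0,0,2,0,0,0],[0,0,0,0,0,0],[0,0,0,0,0,0],[0,0,0,0,0,0]]

```text
time_s: 57.0
ee_pos: [0.533, 0.3153, 0.1695]
tcp_rot: [-2.401, -2.026, 0.003]
wrist_force: [0.2, 0.2, -5.4]
width: 0.0134
grasp_force: 50.0
```

```bash
python3 - <<'E'
from meas import *
st()
E
```

```text
57.0 j [-1.405  0.852  1.291  1.779 -0.876  1.226 -0.027] p [0.533  0.3153 0.1695] z [-0.002 -0.001 -1.   ] y [ 0.986 -0.168 -0.002] w 0.0134 f 50.0 F [ 0.2  0.2 -5.4]
```

Not touching yet, within about a millimetre. I'll go 1.5 mm further, release slowly and back off straight up.

Emit:
apply_moves:
  plan:
    - [[0,0,0.8,0,0,0],[0,0,0.7,0,0,0],[0,0,0,0,0,0],[0,0,0,0,0,0],[0,0,0,0,0,0]]

```text
time_s: 57.42
ee_pos: [0.533, 0.3154, 0.1689]
tcp_rot: [-2.4, -2.026, 0.002]
wrist_force: [-4.8, -0.7, 5.8]
width: 0.0139
grasp_force: 50.0
```

Emit:
apply_moves:
  plan:
    - [[0,0,0,0,0,0],[0,0,0,0,0,0],[0,0,0,0,0,0],[0,0,0,0,0,0],[0,0,0,0,0,0],[0,0,0,0,0,0]]
  gripper: 0.45

```text
time_s: 57.92
ee_pos: [0.533, 0.3153, 0.168]
tcp_rot: [-2.401, -2.026, 0.003]
wrist_force: [0.0, 0.3, 0.0]
width: 0.0413
grasp_force: 0.0
```

Emit:
apply_moves:
  plan:
    - [[0,0,-8,0,0,0],[0,0,-20,0,0,0],[0,0,-35,0,0,0],[0,0,-35,0,0,0],[0,0,-35,0,0,0],[0,0,-20,0,0,0],[0,0,0,0,0,0],[0,0,0,0,0,0],[0,0,0,0,0,0]]

```text
time_s: 58.67
ee_pos: [0.5327, 0.3155, 0.3203]
tcp_rot: [-2.4, -2.025, 0.005]
wrist_force: [0.8, -0.0, 0.6]
width: 0.0414
grasp_force: 0.0
```

```bash
python3 - <<'E'
from meas import *
st()
im=snap('wrist','w15',(180,60,460,340),2); snap('side','s15',(200,60,320,260),2.8)
a=cv2.imread('pics/w15.png'); b=cv2.imread('pics/s15.png'); c=np.zeros((560,800,3),np.uint8); c[:,:470]=a[:,45:515]; c[:,470:]=b[:560,:330]; cv2.imwrite('pics/m15.png',c)
E
```

```text
58.67 j [-1.465  0.719  1.44   1.62  -0.717  1.45  -0.129] p [0.5327 0.3155 0.3203] z [-0.003 -0.001 -1.   ] y [ 0.986 -0.168 -0.003] w 0.0414 f 0.0 F [ 0.8 -0.   0.6]
```

View pics/m15.png

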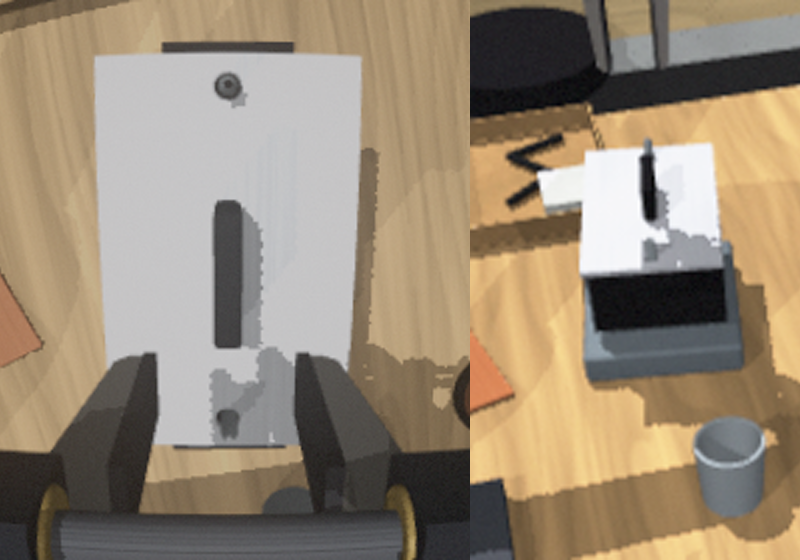

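The cover is flush, with both studs standing through its holes at (228,85) and (228,422). The cup is upright and the tool is clear, so I'm handing the job in.

```bash
python3 -c "
from workcell import ticket
print(ticket.finish_job())"
```

```text
the job is handed in; nothing more can be done
None
```

The job is handed in: cores and all five blanks are in the tub, the empty cup is upright on the bench, the cover looks flush over both studs, and the spools were left alone. The hand-in gave no verdict.

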